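# Set up the jar-capping bench: balance-lift the wrenches, turn up the tubs

### The job

Set up the capping bench. Lift the red wrench and then the blue one, each gripped near its balance point (a short trial lift shows where that is) so that it hangs level in the gripper well above the table, and lay each in the tool rest's lane of its own colour, seated in both rails with its head at the end with the coloured prongs. Also turn every green tub that stands upside down mouth-up on the table, and leave the jars, tape and stapler where they are.

Things in the scene. Friction and masses are not known exactly. Their poses are not given: they have to be found in the camera images.
- wrench_red_mid (a point): red capping wrench, 299 mm long: polished, slippery round steel tube, 24 mm in diameter, along its x axis; red drum head at the +x end, red square stop at the -x end. This point lies on the tube's axis, 26 mm above the table as the wrench lies flat; z is up. The bare tube runs from x = -113 to +93 mm.
- wrench_red_cap (a point): centre of the red wrench's drum head (72 mm across, 57 mm high with its hub), on the tube's axis, 134 mm from the mid point; same axes. The square stop at the other end is 44 mm wide, 52 mm high, from 113 to 129 mm behind the mid point.
- wrench_red: the red wrench again, its origin 26 mm below its mid point, same axes. Ballast hidden in head and stop differs from start to start: 0.44 to 1.0 kg in all, balance point on the tube's axis anywhere from x = -40 to +65 mm. Gripped well off that point it turns, heavy end down, about the gripping line.
- lane_red (a point): red lane of the tool rest: where the red wrench's mid point lies once seated, 63 mm above the table; x runs along the lane towards its red prongs (the head's end), z is up. The lanes are parallel, 120 mm apart, red at +y.
- wrench_blue_mid (a point): blue capping wrench, 299 mm long: polished, slippery round steel tube, 24 mm in diameter, along its x axis; blue drum head at the +x end, blue square stop at the -x end. This point lies on the tube's axis, 26 mm above the table as the wrench lies flat; z is up. The bare tube runs from x = -113 to +93 mm.
- wrench_blue_cap (a point): centre of the blue wrench's drum head (72 mm across, 57 mm high with its hub), on the tube's axis, 134 mm from the mid point; same axes. The square stop at the other end is 44 mm wide, 52 mm high, from 113 to 129 mm behind the mid point.
- wrench_blue: the blue wrench again, its origin 26 mm below its mid point, same axes. Ballast hidden in head and stop differs from start to start: 0.44 to 1.0 kg in all, balance point on the tube's axis anywhere from x = -40 to +65 mm. Gripped well off that point it turns, heavy end down, about the gripping line.
- lane_blue (a point): blue lane of the tool rest: where the blue wrench's mid point lies once seated, 63 mm above the table; x runs along the lane towards its blue prongs (the head's end), z is up. The lanes are parallel, 120 mm apart, red at +y.
- rest: fixed grey tool rest, base plate 8 mm thick; origin under its middle, x along the lanes. Two upright aluminium rails, 8 mm thick, stand across the lanes at x = -85 and +85 mm. In each lane each rail has a slot 34 mm wide, open upwards, its floor 51 mm above the table; the prongs beside the slots are 24 mm wide, their tops 83 mm above the table, coloured at +x.
- tub_1_centre (a point): square green plastic lid tub, open at one end, 58 x 58 mm outside, 72 mm long, walls and floor 4 mm, 0.14 kg; this point is its geometric centre (36 mm from either end, 29 mm from the sides); its z axis runs from the closed floor to the mouth, x and y are square to the sides. It starts mouth down. May be absent.
- tub_2_centre (a point): square green plastic lid tub, open at one end, 58 x 58 mm outside, 72 mm long, walls and floor 4 mm, 0.14 kg; this point is its geometric centre (36 mm from either end, 29 mm from the sides); its z axis runs from the closed floor to the mouth, x and y are square to the sides. It starts mouth down. May be absent.
- tape_roll_loose: bystander, to be left alone: roll of brown parcel tape, 66 mm across and 48 mm high, lying flat; origin at the centre of its underside
- stapler: bystander, to be left alone: grey hand stapler, 137 mm long, 44 mm high; origin at the centre of its underside
- jar_near: bystander, to be left alone: full glass jar, 69 mm across, 112 mm high; origin at the centre of its underside
- jar_right: bystander, to be left alone: full glass jar, 69 mm across, 112 mm high; origin at the centre of its underside
- tub_1: the same tub, its origin also at its centre, same axes
- tub_2: the same tub, its origin also at its centre, same axes

How it is judged (in metres and radians):
On the way, in this order (a step that is already met when the one before it is completed fails the run):
1. the red wrench hangs level (within 0.12 rad) in the gripper, its tube at least 110 mm above the table (height (world z) of wrench_red_mid above 0.11 m and angle between wrench_red_mid's own x axis and vertical between 1.4508 and 1.6908 rad and contact force between the fingers and wrench_red above 0.5 N), for 0.5 s.
2. the red wrench rests, let go, in both rails of the red lane (horizontal distance between wrench_red_mid and lane_red below 0.022 m and z of wrench_red_mid in the frame of lane_red between -0.008 and 0.008 m and angle between the x axis of wrench_red_mid and the x axis of lane_red, either way round below 0.12 rad and x of wrench_red_cap in the frame of lane_red above 0.1 m and angle between wrench_red_mid's own x axis and vertical between 1.4508 and 1.6908 rad and linear speed of wrench_red below 0.02 m/s and contact force between the fingers and wrench_red below 0.5 N), for 0.2 s.
3. the blue wrench hangs level (within 0.12 rad) in the gripper, its tube at least 110 mm above the table (height (world z) of wrench_blue_mid above 0.11 m and angle between wrench_blue_mid's own x axis and vertical between 1.4508 and 1.6908 rad and contact force between the fingers and wrench_blue above 0.5 N), for 0.5 s.
4. the blue wrench rests, let go, in both rails of the blue lane (horizontal distance between wrench_blue_mid and lane_blue below 0.022 m and z of wrench_blue_mid in the frame of lane_blue between -0.008 and 0.008 m and angle between the x axis of wrench_blue_mid and the x axis of lane_blue, either way round below 0.12 rad and x of wrench_blue_cap in the frame of lane_blue above 0.1 m and angle between wrench_blue_mid's own x axis and vertical between 1.4508 and 1.6908 rad and linear speed of wrench_blue below 0.02 m/s and contact force between the fingers and wrench_blue below 0.5 N), for 0.2 s.
At the end, for the whole second after the job is handed in: each wrench lies still in its own lane, seated in both rails (mid point within 22 mm of the lane's point across the table and 8 mm in height, level and along the lane within 0.12 rad), head at the coloured prongs' end; every tub present stands still on the table, mouth up, within 0.1 rad of upright (all of step 2 and all of step 4 and angle between each of tub_1_centre, tub_2_centre's own z axis and vertical below 0.1 rad and height (world z) of tub_1_centre between 0.03 and 0.042 m and linear speed of each of tub_1, tub_2 below 0.02 m/s and height (world z) of tub_2_centre between 0.03 and 0.042 m); the robot touches nothing.
It fails at once if tape_roll_loose moved by more than 5 cm or tipped (distance of tape_roll_loose from where it was at the start of the episode above 0.05 m or angle between tape_roll_loose's own z axis and vertical above 0.5 rad).
It fails at once if stapler moved by more than 5 cm or tipped (distance of stapler from where it was at the start of the episode above 0.05 m or angle between stapler's own z axis and vertical above 0.5 rad).
It fails at once if jar_near moved by more than 5 cm or tipped (distance of jar_near from where it was at the start of the episode above 0.05 m or angle between jar_near's own z axis and vertical above 0.5 rad).
It fails at once if jar_right moved by more than 5 cm or tipped (distance of jar_right from where it was at the start of the episode above 0.05 m or angle between jar_right's own z axis and vertical above 0.5 rad).
Of tub_1, tub_2 only 1 to 2 are there at a start; the rules pass over those that are not, and their reading is None.
At some moment in a run one of tub_1, tub_2 may be knocked a few centimetres aside while the robot is not near it.
Once in a run the grip may slacken for a moment while it holds something.
It also fails if it takes over 210 s, if anything falls off the work surface, if the arm or the gripper's body presses on something with over 40 N, if the wrist force passes 120 N, or if a joint passes its speed limit or range.

### The arm

A 6-joint arm with a two-finger parallel gripper is mounted at the origin on a cart in front of the work surface, level with it; the furniture and walls round the work are solid. World frame = base frame: x ahead of the robot, y to its left, z up, the work surface at z = 0. Lengths are in m, angles in degrees, forces in N, time in s.
With the tool pointing down it reaches from about 0.3 to 0.85 m from the base axis. Payload 4.2 kg.
Tool frame: the origin (TCP) lies between the finger pads; the fingertips stand 11 mm ahead of it and the grasp point (between the pads) lies 8 mm behind it (bot.tips_ahead is the distance from the TCP to the fingertips, in m); z points along the fingers, x is the direction in which the jaws open and shut, and the axes are right-handed (so a half turn about z gives the same grasp; the last joint's range is limited). The gripper opens to 91 mm and grips with 3 to 60 N. Pads are 32 mm wide; open, the fingers measure 118 mm over their backs; the gripper's body (76 mm by 178 mm) begins 60 mm behind the grasp point.
Start: joints at [-65.432, 18.312, 89.639, -0, 72.044, -1.146], TCP at [0.249, -0.518, 0.225] pointing down, gripper open.
Joint ranges: [-177.97, 177.97], [-48.28, 115.42], [12.27, 149.76], [-77.06, 257.06], [2.81, 150.46], [-146.56, 146.56]. Speed limits (degrees/s): [147.25, 147.25, 180, 180, 180, 180].

### API

Orientations are given as [roll, pitch, yaw] about the fixed x, y, z axes, in that order (R = Rz(yaw) Ry(pitch) Rx(roll)).
In Python, from rig import bot gives the robot as it stands.
- The arm moves only by the shell command python3 -m pendant 'ROWS' [FORCE]. ROWS is a JSON object of lists of equal length, an entry for each row: "delta_pos": the shift along the world's x, y, z in cm, a list of three; "delta_rot": the turn, a rotation vector about the world's x, y, z in degrees, a list of three; "claw": the closure, from 0 (fully open) to 1 (shut). In form: {"delta_pos": [[dx, dy, dz], ...], "delta_rot": [[wx, wy, wz], ...], "claw": [claw, ...]}. A call has 1 to 12 rows; each row is the pose to reach, as a shift and turn from the pose commanded when the call began; what a row does not reach only later rows make up. A row lasts 1/8 s, in which the tool goes at most 62.5 mm and 10.7 degrees, less where a joint would pass 70% of its speed; a pose out of reach is approached as far as the arm can. A call with a gripper value outside its range is refused whole. The fingers move at their own pace and stop on an object; FORCE is the grip in N (left out, the last holds). Time passes only in rows, so rows that repeat a pose let the fingers close. It gives the time, the measured TCP pose, the force and the opening at its end, in the units of the state.
- bot.sense(): the state, without advancing time (a new reading comes with each control period).
- bot.snapshot(name): name is "scene" or "top"; returns a dict with "image" (480x640x3 uint8, red, green, blue), "intrinsics" (3x3 intrinsics, pixels), "distortion" ([k1, k2, p1, p2, k3] as OpenCV has them; the pictures are not rectified), "R" (3x3) and "t" (3): a world point X has camera coordinates R X + t. Camera axes: x right, y down, z forward; pixel columns grow to the right and rows downward; lengths in m; the calibration is good to about 2 mm. A picture is of the moment at which its call begins. There is no depth.
- bot.job_done(): hands the job in, once; it reports no verdict.
The state is a dict: "t": time; "joint_pos": joint angles; "joint_velocities": joint speeds; "tau": joint torques, N m; "ee_pos": TCP position; "tcp_rot": TCP orientation; "force": force on the tool from outside, world axes, zero at the start; "torque": the same for the moment, N m; "width": finger opening in m.
Only numpy, scipy, OpenCV 4.12 (cv2) and the standard library are available. Lean on these libraries where they do the work, as an engineer would, in place of code of your own. Each camera call takes 0.05 s, during which the arm holds its last target.

## Working session

There is one attempt and no reset: what is moved stays moved. The work goes in short steps, Python scripts to look and compute and a shell command to move; the robot and the scene stay as the last step left them, time stands still between calls to the robot, and variables do not carry over. Pictures are saved under pics/ and viewed, and the job is handed in when it is done.

```bash
ls -la; mkdir -p pics
python3 - <<'E'
from rig import bot
import cv2
print(bot.sense())
for n in ("scene","top"):
    s=bot.snapshot(n); cv2.imwrite(f"pics/{n}0.png",s["image"][:,:,::-1]); print(n,s["intrinsics"],s["distortion"],s["R"],s["t"])
E
```

```text
total 12
drwxr-xr-x  3 agent agent 4096 Dec  7 16:52 .
drwxr-xr-x 23 root  root  4096 Dec  7 16:52 ..
drwxr-xr-x  2 agent agent 4096 Dec  7 16:52 pics
{'t': 0.0, 'joint_pos': array([-6.54316180e+01,  1.83518104e+01,  8.97065082e+01, -6.01033557e-04,
        7.20432300e+01, -1.14639086e+00]), 'joint_velocities': array([-0.11403736, -0.04202062,  0.04820136,  0.04184512, -0.11199131,
        0.07947028]), 'tau': array([-2.90194039e-03, -4.12464094e+01, -2.31975406e+01,  7.25193252e-02,
        4.56491055e-02, -1.44087958e-04]), 'ee_pos': array([ 0.24927973, -0.5176178 ,  0.22411787]), 'tcp_rot': array([-1.79998540e+02,  1.01539781e-01, -6.42850400e+01]), 'force': array([-0.47087041,  0.52522341,  0.58162658]), 'torque': array([-0.00853786,  0.02334565, -0.04009475]), 'width': 0.09129069309591152}
scene [[452.96381446   0.         321.746809  ]
 [  0.         452.96381446 234.99396668]
 [  0.           0.           1.        ]] [-0.0208378  0.         0.         0.         0.       ] [[-0.41658324 -0.90891711  0.01811343]
 [-0.57545252  0.24821718 -0.77925774]
 [ 0.70378463 -0.33504914 -0.62644176]] [0.21056795 0.40624305 1.07310024]
top [[601.91035208   0.         317.7884091 ]
 [  0.         601.91035208 231.75966453]
 [  0.           0.           1.        ]] [-0.17363982  0.          0.          0.          0.        ] [[-0.0195491  -0.9997078   0.0142176 ]
 [-0.9921606   0.01764203 -0.12371784]
 [ 0.12343086 -0.01652471 -0.99221558]] [-0.05544726  0.579695    1.45937514]
```

View pics/scene0.png

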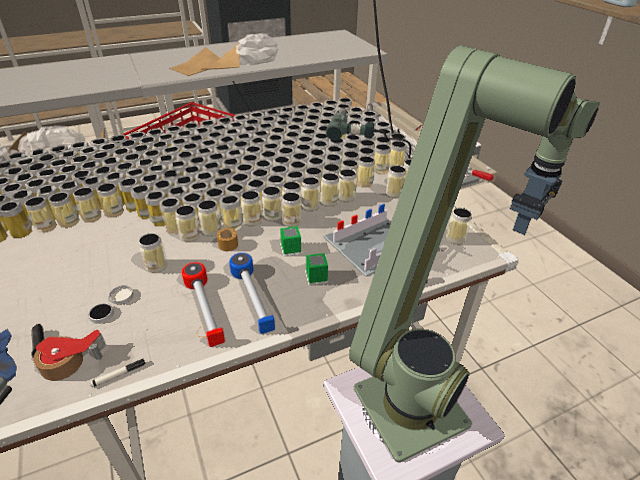

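View pics/top0.png

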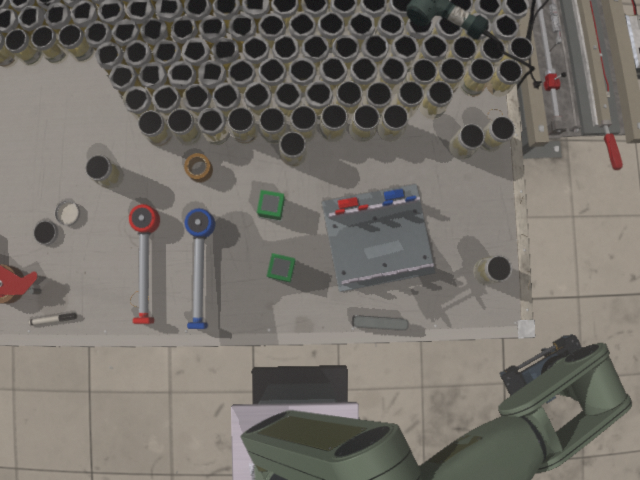

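The top view shows +x up and +y left. The red wrench runs from its head at (143,218) to its stop at (143,319), and the blue one from (199,222) to (197,323). The tubs are at (270,204) and (280,267). The rest is around (382,240), with red prongs at (348,203) and blue at (394,195). The tape is at (197,166), the stapler at (380,322), and jars at (100,168) and (497,268). I'll zoom in next.

```bash
cat > h.py <<'E'
import numpy as np, cv2
from rig import bot
def snap(n,f=None):
    s=bot.snapshot(n)
    if f: cv2.imwrite(f"pics/{f}.png",s["image"][:,:,::-1])
    return s
def ray(s,px):
    u=cv2.undistortPoints(np.array([[px]],float),s["intrinsics"],np.array(s["distortion"]))[0,0]
    R,t=np.array(s["R"]),np.array(s["t"]); c=-R.T@t; d=R.T@np.array([u[0],u[1],1]); return c,d/np.linalg.norm(d)
def onz(s,px,z):
    c,d=ray(s,px); return c+d*(z-c[2])/d[2]
def tri(s1,p1,s2,p2):
    A=[];b=[]
    cs=[]
    for s,p in((s1,p1),(s2,p2)):
        c,d=ray(s,p); P=np.eye(3)-np.outer(d,d); A.append(P);b.append(P@c); cs.append((c,d,P))
    x=np.linalg.solve(sum(A),sum(b)); return x,[np.linalg.norm(P@(x-c))*1000 for c,d,P in cs]
def proj(s,X):
    r,_=cv2.Rodrigues(np.array(s["R"])); return cv2.projectPoints(np.array(X,float).reshape(-1,1,3),r,np.array(s["t"]),s["intrinsics"],np.array(s["distortion"]))[0].reshape(-1,2)
def crop(s,f,x0,y0,x1,y1,k):
    im=s["image"][y0:y1,x0:x1,::-1]; cv2.imwrite(f"pics/{f}.png",cv2.resize(im,None,fx=k,fy=k,interpolation=cv2.INTER_CUBIC))
E
python3 - <<'E'
from h import *
a=snap("top");b=snap("scene")
crop(a,"tA",120,140,320,340,3); crop(a,"tB",310,170,520,340,3.8); crop(b,"sA",130,200,340,360,3.8); crop(b,"sB",310,190,480,290,4.6)
E
```

```text
(no output)
```

View pics/tA.png

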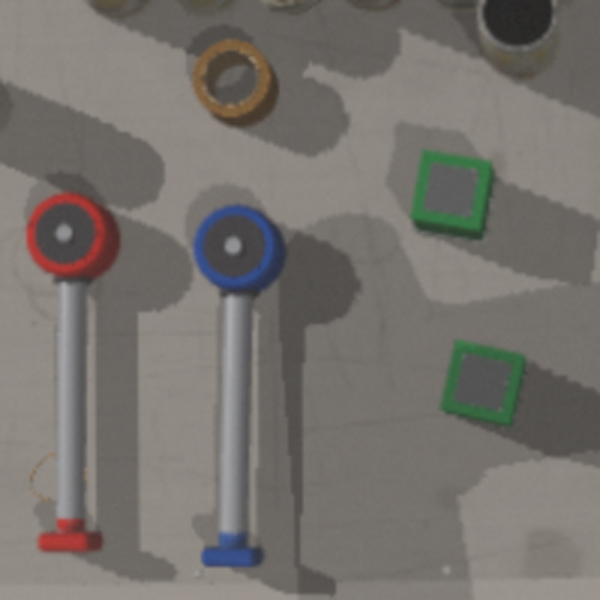

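View pics/tB.png

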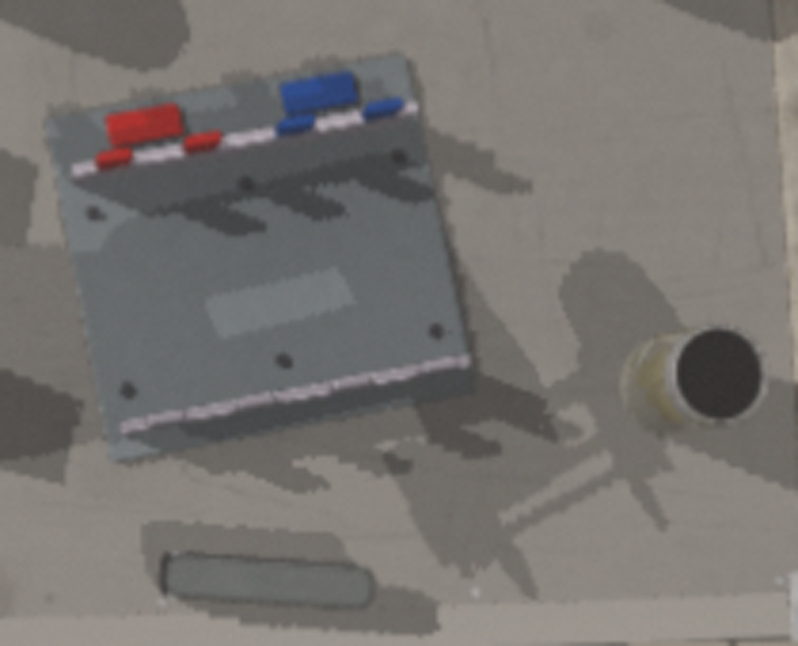

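View pics/sA.png

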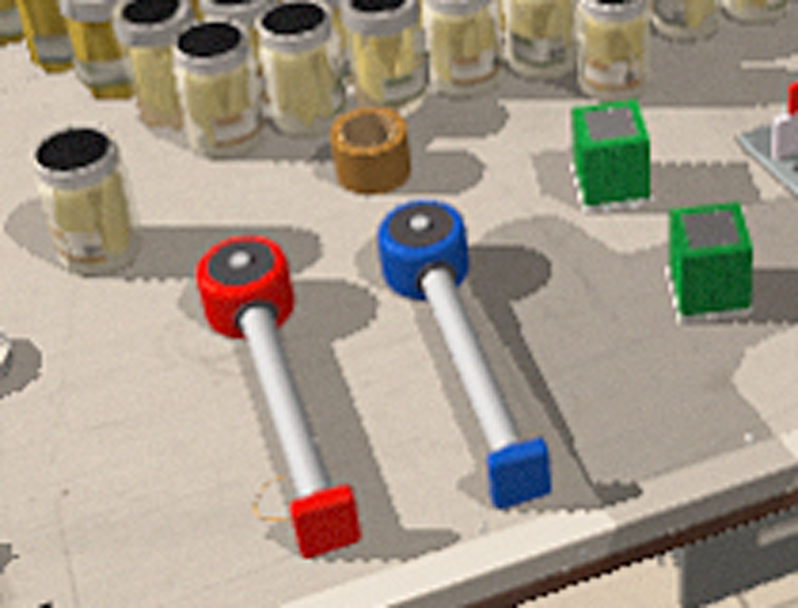

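View pics/sB.png

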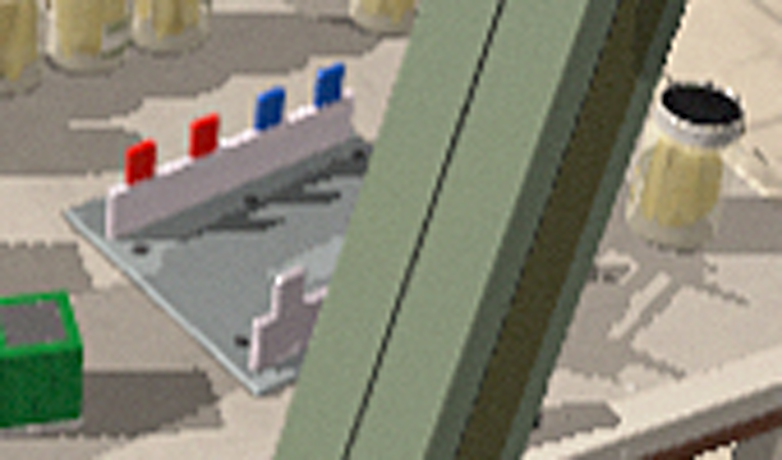

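Both tubs show the grey floor on top and the pale mouth rim at the bottom, so both are upside down. Next I'll triangulate.

Run:
```python
from h import *
a=snap("top");b=snap("scene")
T=lambda x,y:(x/3+120-.33,y/3+140-.33)
S=lambda x,y:(x/3.8+130-.37,y/3.8+200-.37)
TB=lambda x,y:(x/3.8+310-.37,y/3.8+170-.37)
SB=lambda x,y:(x/4.6+310-.4,y/4.6+190-.4)
def go(n,p,q):
    X,r=tri(a,p,b,q); print(n,X.round(4),np.round(r,1)); return X
go("redhub",T(64,232),S(240,259)); go("redstop",T(70.5,549),S(322,492))
go("bluehub",T(233,244),S(421,222)); go("bluestop",T(231,564.5),S(517.5,450))
for n,tp,sp in(("tub1",[(424,151),(493,158),(485,229),(413,222)],[(572,107),(636,101),(649,140),(583,150)]),("tub2",[(459,341),(525,355),(511,424),(443,409)],[(669,213),(740,203),(750,252),(684,263)])):
    P=[go(n,T(*p),S(*q)) for p,q in zip(tp,sp)]; c=np.mean(P,0); v=P[0]-P[3]; print(n,c, np.degrees(np.arctan2(v[1],v[0])), 'edge',np.linalg.norm(v))
    Q=np.array([onz(a,T(*p),.072) for p in tp]); v=Q[0]+Q[1]-Q[2]-Q[3]; print(' top@72',Q.mean(0),np.degrees(np.arctan2(v[1],v[0])),np.linalg.norm(v)/2)
    Q=np.array([onz(b,S(*p),.072) for p in sp]); v=Q[0]+Q[1]-Q[2]-Q[3]; print(' scn@72',Q.mean(0),np.degrees(np.arctan2(v[1],v[0])),np.linalg.norm(v)/2)
P=[go("prong",TB(*p),SB(*q)) for p,q in zip([(115,157),(203,140),(296,124),(385,107)],[(142,143),(205,117),(271,91),(330,67)])]
P=np.array(P); d=P[0]-P[3]; y=d[:2]/np.linalg.norm(d[:2]); x=np.array([y[1],-y[0]])
print("yaw",np.degrees(np.arctan2(x[1],x[0])),np.linalg.norm(d))
c=P.mean(0)[:2]-.085*x; print("rest",c,"lane red",c+.06*y,"blue",c-.06*y)
L,Rr=onz(a,TB(122,428),.083),onz(a,TB(468,360),.083);print("near rail",L,Rr, np.degrees(np.arctan2(-(L-Rr)[0],(L-Rr)[1])),(L+Rr)/2)
for n,p,z in(("stap",TB(268,580),.044),("jarR",TB(718,374),.112),("jarN",(100,168),.112),("tape",T(232,82),.048)): print(n,onz(a,p,z))
```

```text
redhub [0.6207 0.3726 0.0561] [0.6 0.6]
redstop [0.3614 0.3679 0.0591] [3.9 3.9]
bluehub [0.6078 0.23   0.0551] [1.1 1.1]
bluestop [0.3475 0.2347 0.0554] [2.4 2.4]
tub1 [0.6796 0.0714 0.0725] [0. 0.]
tub1 [0.6737 0.0149 0.066 ] [0.5 0.5]
tub1 [0.6158 0.0241 0.0678] [1.9 1.9]
tub1 [0.6218 0.0819 0.0712] [1.3 1.3]
tub1 [0.64774439 0.04808356 0.06938041] -10.359725511299365 edge 0.05868157408940448
 top@72 [0.6469742  0.04735936 0.072     ] -8.02606988818714 0.0590525689338585
 scn@72 [0.64506016 0.04987761 0.072     ] -11.2333299803446 0.05735352850327118
tub2 [0.5245 0.0455 0.0672] [1. 1.]
tub2 [ 0.5111 -0.0093  0.0698] [0.7 0.7]
tub2 [0.457  0.0048 0.0667] [1.4 1.4]
tub2 [0.4692 0.0579 0.0645] [0.4 0.4]
tub2 [0.49046295 0.02474677 0.06703379] -12.646154671690873 edge 0.05669640266268003
 top@72 [0.49000922 0.0242213  0.072     ] -13.110629035606635 0.05634998139661738
 scn@72 [0.48566613 0.02725977 0.072     ] -14.493578783274021 0.05902974108221584
prong [ 0.6223 -0.1199  0.0843] [0.1 0.1]
prong [ 0.6323 -0.1764  0.0844] [0.1 0.1]
prong [ 0.6416 -0.2366  0.0848] [0.3 0.3]
prong [ 0.6522 -0.2943  0.0839] [0.1 0.1]
yaw 9.725839558029023 0.17685105784618194
rest [ 0.55332429 -0.22115377] lane red [ 0.54318826 -0.16201613] blue [ 0.56346032 -0.28029141]
near rail [ 0.45028781 -0.12026562  0.083     ] [ 0.48851477 -0.34153366  0.083     ] 9.801843343306915 [ 0.46940129 -0.23089964  0.083     ]
stap [ 0.35200641 -0.21421943  0.044     ]
jarR [ 0.47403697 -0.49554626  0.112     ]
jarN [0.73545668 0.463646   0.112     ]
tape [0.74662037 0.23450384 0.048     ]
```

Measured positions:
- Red wrench: mid ≈ (0.487, 0.370), yaw ≈ 1°.
- Blue wrench: mid ≈ (0.474, 0.232), yaw ≈ -1°.
- Rest: yaw 9.7°.

First I'll move above the red wrench.

```bash
python3 -m pendant '{"delta_pos":[[1.7,6,0],[3.4,12,0],[5,18,0],[6.8,24,0],[8.5,30,0],[10,36,0],[12,42,0],[13.5,48,0],[15,54,0],[17,60,0],[18.5,66,0],[20,72,0]],"delta_rot":[[0,0,-2],[0,0,-4],[0,0,-6],[0,0,-8],[0,0,-10],[0,0,-12],[0,0,-14],[0,0,-17],[0,0,-20],[0,0,-22],[0,0,-24.7],[0,0,-24.7]],"claw":[0,0,0,0,0,0,0,0,0,0,0,0]}' 60
```

```text
t: 1.8
ee_pos: [0.4497, 0.2041, 0.2252]
tcp_rot: [-180.0, -0.0, -89.0]
force: [1.0, -0.8, -0.1]
width: 0.0912
```

Run:
```python
from h import *
s=snap("top"); 
# tube axis lines by brightness/edges: color masks of heads & stops
im=cv2.cvtColor(s["image"],cv2.COLOR_RGB2HSV)
for n,(x0,x1),f in(("red",(125,165),lambda h:(h<10)|(h>170)),("blue",(180,220),lambda h:(h>100)&(h<130))):
    m=f(im[...,0])&(im[...,1]>110)&(im[...,2]>60); m[:, :x0]=0;m[:,x1:]=0;m[:190]=0;m[340:]=0
    ys,xs=np.nonzero(m)
    for a,b in((190,250),(300,340)):
        k=(ys>=a)&(ys<b); px=((xs[k].min()+xs[k].max())/2,(ys[k].min()+ys[k].max())/2); print(n,xs[k].min(),xs[k].max(),ys[k].min(),ys[k].max(),onz(s,px,.04)[:2].round(4))
```

```text
red 129 158 204 231 [0.622  0.3712]Traceback (most recent call last):
  File "<stdin>", line 9, in <module>
    return umr_minimum(a, axis, None, out, keepdims, initial, where)
ValueError: zero-size array to reduction operation minimum which has no identity
```

```bash
python3 -m pendant '{"delta_pos":[[1.6,5.5,0],[3.2,11,0],[4.9,16.5,0],[4.9,16.5,-5],[4.9,16.5,-10],[4.9,16.5,-14],[4.9,16.5,-17],[4.9,16.5,-19.3],[4.9,16.5,-20.6],[4.9,16.5,-20.6]],"delta_rot":[[0,0,0],[0,0,0],[0,0,0],[0,0,0],[0,0,0],[0,0,0],[0,0,0],[0,0,0],[0,0,0],[0,0,0]],"claw":[0,0,0,0,0,0,0,0,0,0]}' 60
python3 - <<'E'
from h import *
s=snap("scene");crop(s,"r1",130,200,340,360,3.8); s=snap("top"); print(bot.sense()["joint_pos"]);crop(s,"r1t",100,170,300,350,3.8)
E
```

```text
t: 3.1
ee_pos: [0.4982, 0.3665, 0.0183]
tcp_rot: [179.9, -0.1, -89.0]
force: [0.2, 0.2, 0.9]
width: 0.0914
[ 3.52857132e+01  3.28676889e+01  9.81901366e+01 -5.63996860e-03
  4.88543106e+01  1.24278848e+02]
```

View pics/r1.png

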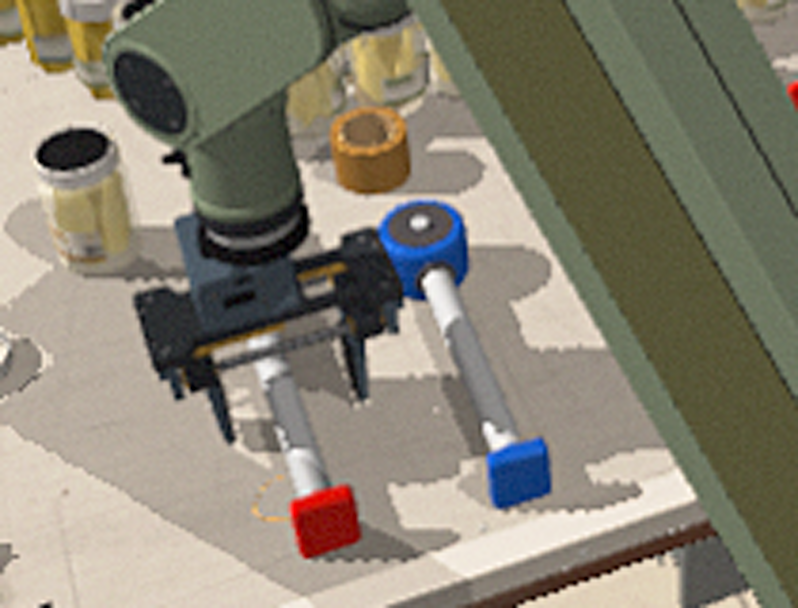

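The open jaws straddle the red tube, with fingertips at about (228,440) and (360,400) in the crop. I'll close them and do a short trial lift.

```bash
python3 -m pendant '{"delta_pos":[[0,0,0],[0,0,0],[0,0,0],[0,0,0],[0,0,0],[0,0,0]],"delta_rot":[[0,0,0],[0,0,0],[0,0,0],[0,0,0],[0,0,0],[0,0,0]],"claw":[0.5,1,1,1,1,1]}' 60
python3 - <<'E'
from rig import bot
s=bot.sense();print(s["force"],s["torque"],s["width"])
E
python3 -m pendant '{"delta_pos":[[0,0,0.5],[0,0,1],[0,0,1.5],[0,0,2],[0,0,2.5],[0,0,2.5],[0,0,2.5],[0,0,2.5]],"delta_rot":[[0,0,0],[0,0,0],[0,0,0],[0,0,0],[0,0,0],[0,0,0],[0,0,0],[0,0,0]],"claw":[1,1,1,1,1,1,1,1]}' 60
python3 - <<'E'
from h import *
s=bot.sense();print(s["force"],s["torque"],s["width"])
s=snap("scene");crop(s,"r2",130,200,340,360,3.8)
E
```

```text
t: 3.95
ee_pos: [0.4985, 0.367, 0.0189]
tcp_rot: [180.0, 0.0, -89.0]
force: [-1.6, 6.5, -1.0]
width: 0.0342
[-1.58782593  6.54612531 -0.95336612] [ 1.08360869  0.18370798 -0.06153914] 0.03418746233198363
t: 4.95
ee_pos: [0.4983, 0.3668, 0.0437]
tcp_rot: [180.0, -0.0, -89.0]
force: [-0.9, 0.0, -6.7]
width: 0.023
[-8.79299236e-01  4.67176254e-03 -6.73400096e+00] [0.00582163 0.33363008 0.01661639] 0.022969326674820285
```

View pics/r2.png

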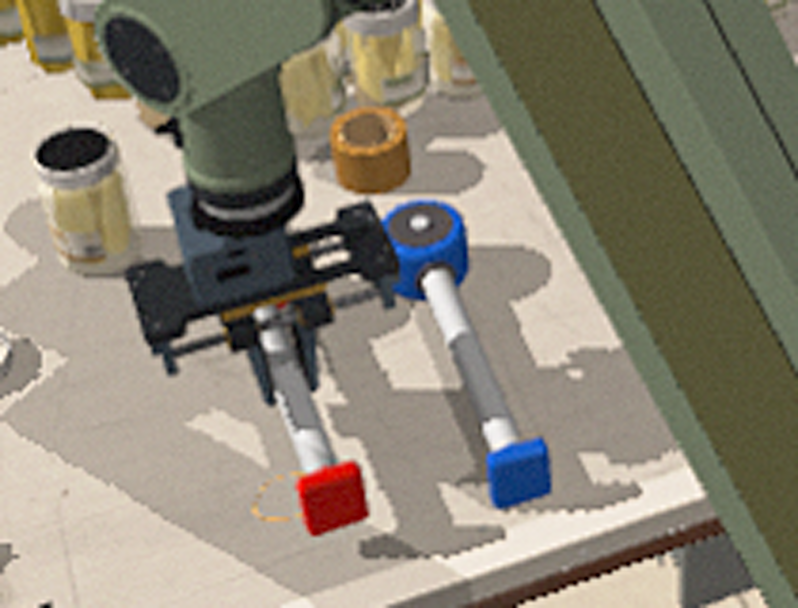

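Run:
```python
from h import *
b=snap("scene"); 
S=lambda x,y:(x/3.8+130-.37,y/3.8+200-.37)
# stop top rear edge centre before and after, intersect with plane y=const
for q in((322,492),(333,473)):
    c,d=ray(b,S(*q)); k=(.3675-c[1])/d[1]; print(c+k*d)
for h in(.052,.06,.07,.077,.085): print(h,(proj(b,[[.3585,.3675,h]])[0]+.37-[130,200])*3.8)
# lower corner
```

```text
[0.40248733 0.3675     0.0140169 ]
[0.31187856 0.3675     0.13340438]
0.052 [330.8207556  502.44434303]
0.06 [329.30433936 494.84518564]
0.07 [327.39072601 485.25268327]
0.077 [326.03907992 478.47525137]
0.085 [324.48196382 470.66555689]
```

```bash
python3 -m pendant '{"delta_pos":[[0,0,1],[0,0,2],[0,0,3],[0,0,4],[0,0,5],[0,0,5],[0,0,5],[0,0,5]],"delta_rot":[[0,0,0],[0,0,0],[0,0,0],[0,0,0],[0,0,0],[0,0,0],[0,0,0],[0,0,0]],"claw":[1,1,1,1,1,1,1,1]}' 60
python3 - <<'E'
from h import *
s=bot.sense();print(s["force"],s["torque"],s["width"])
s=snap("scene");crop(s,"r3",130,200,340,360,3.8);s=snap("top");crop(s,"r3t",100,170,300,350,3.8)
E
```

```text
t: 6.05
ee_pos: [0.4981, 0.3667, 0.0934]
tcp_rot: [179.9, -0.0, -89.0]
force: [1.4, 0.4, -8.0]
width: 0.0229
[ 1.42033637  0.38671487 -8.03140477] [ 0.04013889  0.27251577 -0.03777439] 0.022866783136252858
```

View pics/r3.png

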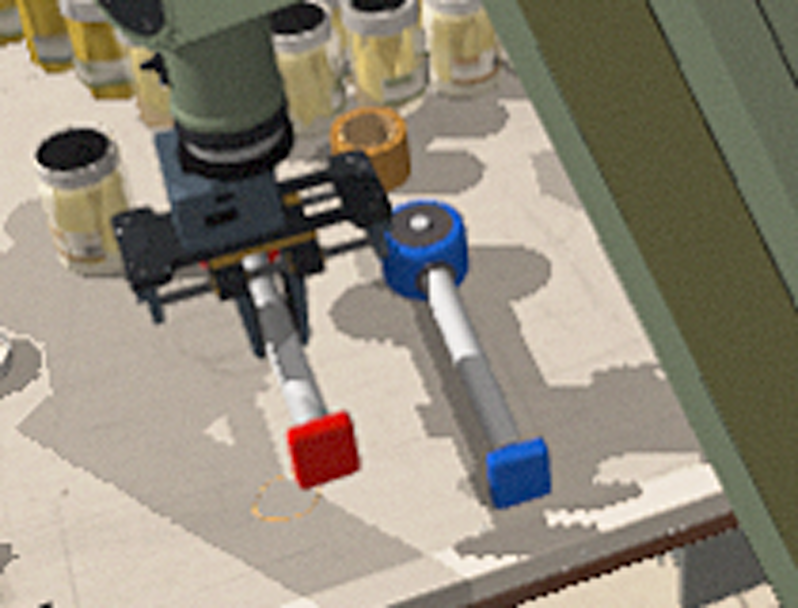

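View pics/r3t.png

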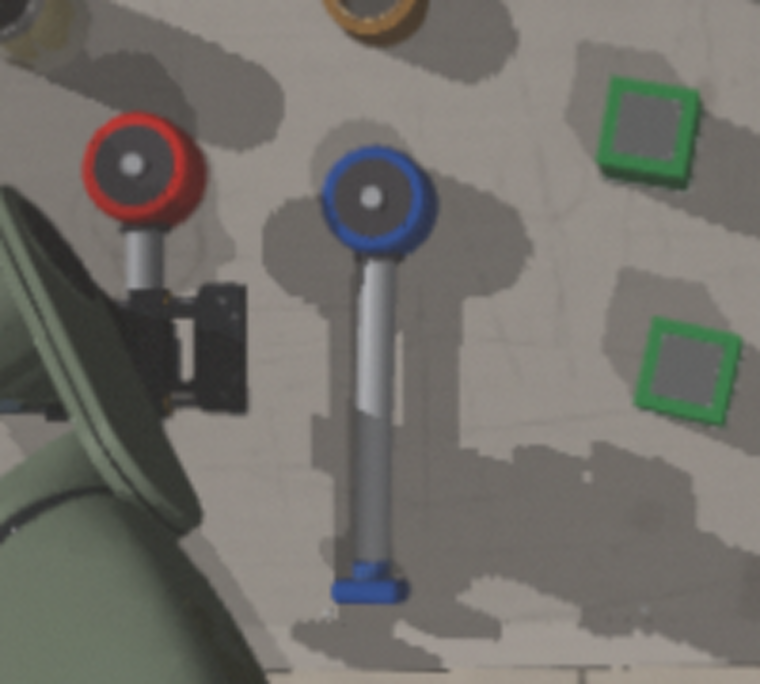

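```bash
cat >> h.py <<'E'
from scipy.optimize import least_squares
def fit(pg,yaw,obs,zoff=.008,x0=(.012,0)):
    """pg TCP pos; obs list of (snap,px,(x,z) in wrench mid frame). returns x_g(mm), tilt deg (+ = head down)"""
    G=np.array(pg)+[0,0,zoff]; y=np.radians(yaw)
    def pts(p,l):
        xg,th,ly=p; R=np.array([[np.cos(y),-np.sin(y),0],[np.sin(y),np.cos(y),0],[0,0,1]])@np.array([[np.cos(th),0,np.sin(th)],[0,1,0],[-np.sin(th),0,np.cos(th)]])
        return G+R@(np.array([l[0]-xg,ly,l[1]]))
    f=lambda p:np.concatenate([proj(s,pts(p,l))[0]-px for s,px,l in obs]+[[(p[2])*200]])
    r=least_squares(f,[x0[0],x0[1],0]); return r.x[0]*1000,np.degrees(r.x[1]),r.x[2]*1000,r.fun.round(1)
E
python3 - <<'E'
from h import *
a=snap("top");b=snap("scene")
C=lambda x,y,k,x0,y0:np.array([(x+.5)/k+x0-.5,(y+.5)/k+y0-.5])
print(fit(bot.sense()["ee_pos"],1.,[(a,C(132,163,3.8,100,170),(.134,.031)),(b,C(320,424,3.8,130,200),(-.129,.026)),(b,C(329,481,3.8,130,200),(-.129,-.026))]))
E
```

```text
(np.float64(12.892363072814419), np.float64(1.202803923486645), np.float64(0.5368518551936856), array([-0.4,  0.2, -0.1,  0.3,  0.4, -0.7,  0.1]))
```

The fit gives a grip at x = +13 mm with the head 1.2° down. However, the wrist torque of about 0.3 N·m on 8 N puts the balance point about 37 mm further toward the head, so I'll set it down and regrip there.

```bash
python3 -m pendant '{"delta_pos":[[0,0,-2],[0,0,-4],[0,0,-5.5],[0,0,-6.7],[0,0,-7.4],[0,0,-7.5],[0,0,-7.5],[0,0,-7.5],[0,0,-7.5],[1.5,0,-7.5],[3.5,0,-7.5],[3.5,0,-7.5]],"delta_rot":[[0,0,0],[0,0,0],[0,0,0],[0,0,0],[0,0,0],[0,0,0],[0,0,0],[0,0,0],[0,0,0],[0,0,0],[0,0,0],[0,0,0]],"claw":[1,1,1,1,1,1,0.4,0.4,0.4,0.4,0.4,0.4]}' 60;python3 - <<'E'
from h import *
s=bot.sense();print(s["force"],s["torque"],s["width"])
E
python3 -m pendant '{"delta_pos":[[0,0,0],[0,0,0],[0,0,0],[0,0,0],[0,0,0],[0,0,0],[0,0,0],[0,0,2],[0,0,4],[0,0,4],[0,0,4],[0,0,4]],"delta_rot":[[0,0,0],[0,0,0],[0,0,0],[0,0,0],[0,0,0],[0,0,0],[0,0,0],[0,0,0],[0,0,0],[0,0,0],[0,0,0],[0,0,0]],"claw":[1,1,1,1,1,1,1,1,1,1,1,1]}' 60
python3 - <<'E'
from h import *
s=bot.sense();print(s["force"],s["torque"],s["width"])
s=snap("scene");crop(s,"r4",130,200,340,360,3.8);s=snap("top");crop(s,"r4t",100,170,300,350,3.8)
s=bot.sense();print(s["force"],s["torque"],s["width"])
E
```

```text
t: 7.75
ee_pos: [0.5356, 0.367, 0.0188]
tcp_rot: [-179.9, 0.0, -89.1]
force: [-0.6, 0.1, -0.4]
width: 0.0545
[-0.62828833  0.10366562 -0.35888983] [0.02243478 0.05144011 0.05575719] 0.054509948222344916
t: 9.25
ee_pos: [0.5326, 0.3662, 0.0573]
tcp_rot: [179.8, -0.1, -89.0]
force: [-0.7, -1.0, -7.4]
width: 0.0227
[-0.70829217 -1.00590192 -7.39221346] [0.03532791 0.01311383 0.01277273] 0.022723737216127415
[-0.25892866 -0.01422967 -7.28522932] [ 0.04288461  0.05135782 -0.00251532] 0.02324196260108694
```

View pics/r4.png

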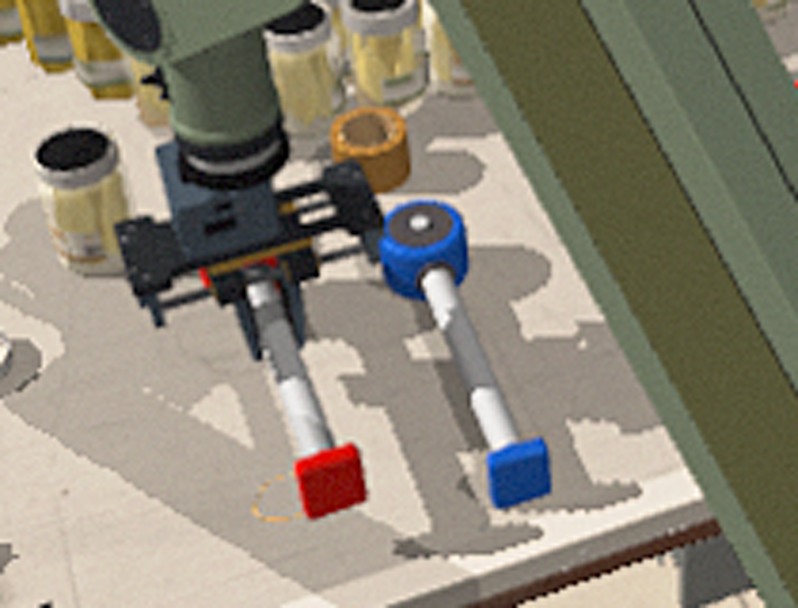

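View pics/r4t.png

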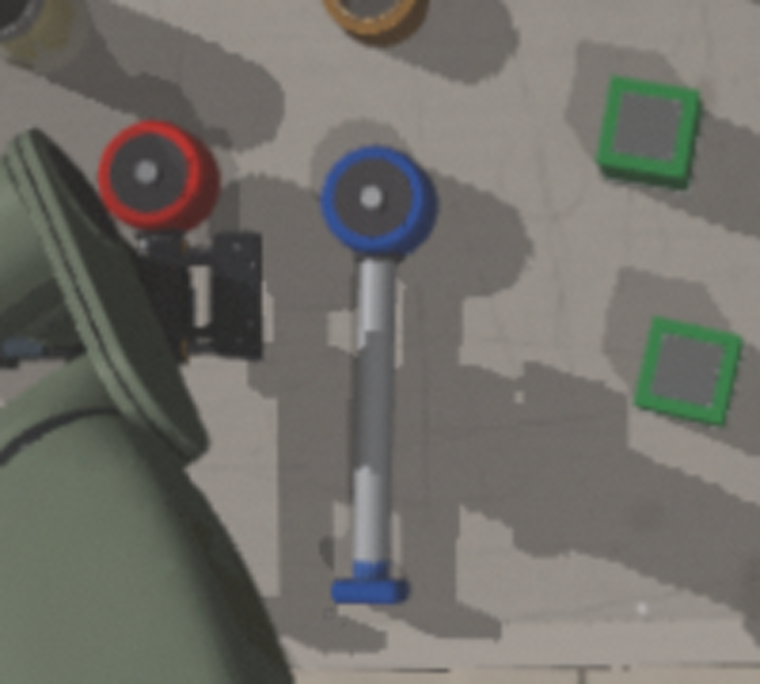

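```bash
python3 - <<'E'
from h import *
a=snap("top");b=snap("scene")
C=lambda x,y,k,x0,y0:np.array([(x+.5)/k+x0-.5,(y+.5)/k+y0-.5])
print(fit(bot.sense()["ee_pos"],1.,[(a,C(147,172,3.8,100,170),(.134,.031)),(b,C(327,455,3.8,130,200),(-.129,.026)),(b,C(337,511,3.8,130,200),(-.129,-.026))]))
E
python3 -m pendant '{"delta_pos":[[0,0,2],[0,0,4],[0,0,6],[0,0,8],[0,0,10],[0,0,12],[0,0,12],[0,0,12],[0,0,12],[0,0,12],[0,0,12],[0,0,12]],"delta_rot":[[0,0,0],[0,0,0],[0,0,0],[0,0,0],[0,0,0],[0,0,0],[0,0,0],[0,0,0],[0,0,0],[0,0,0],[0,0,0],[0,0,0]],"claw":[1,1,1,1,1,1,1,1,1,1,1,1]}' 60
python3 - <<'E'
from h import *
s=bot.sense();print(s["force"],s["torque"],s["width"])
s=snap("scene");crop(s,"r5",130,160,340,320,3.8);s=snap("top");crop(s,"r5t",100,170,300,350,3.8)
E
```

```text
(np.float64(48.31684244684237), np.float64(2.2736119463305746), np.float64(0.8068254900727712), array([ 0.1,  0.1, -0.1,  0.4,  0.1, -0.5,  0.2]))
t: 10.95
ee_pos: [0.5335, 0.3669, 0.1788]
tcp_rot: [180.0, -0.0, -89.0]
force: [-0.2, -1.5, -7.6]
width: 0.0229
[-0.19053117 -1.50037808 -7.55900502] [0.04554798 0.05997425 0.03059291] 0.02290665603282552
```

View pics/r5.png

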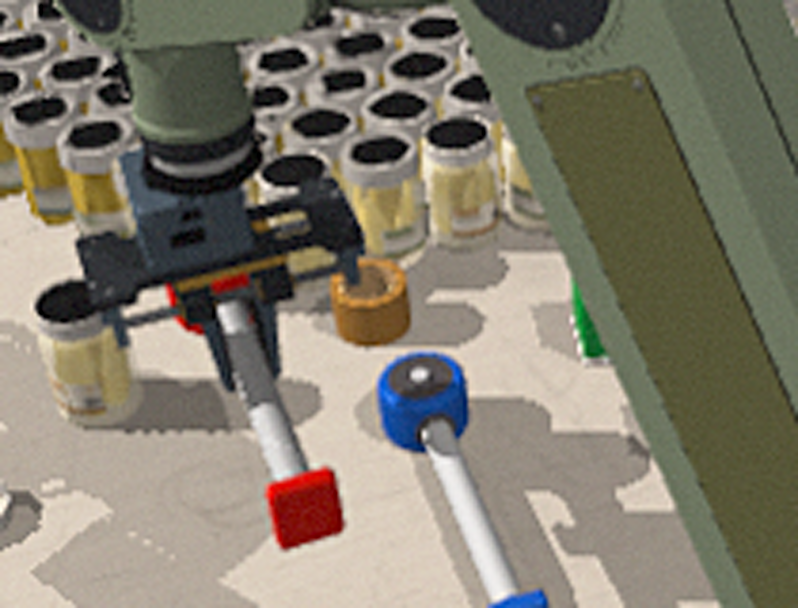

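View pics/r5t.png

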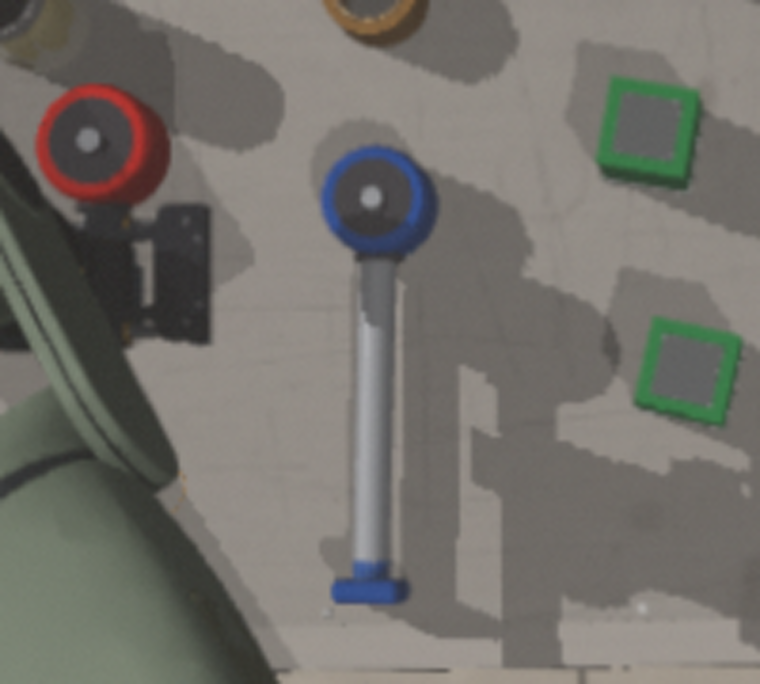

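The red wrench hangs level at about 0.187 m and the torque is near zero. I'll carry it over the red lane.

```bash
python3 -m pendant '{"delta_pos":[[0.2,-2.5,0],[0.6,-7,0],[1.1,-12,0],[1.6,-17,0],[2.2,-22,0],[2.8,-27,0],[3.4,-32,0],[4,-37,0],[4.6,-42,0],[5.2,-47,0],[5.6,-50.5,0],[5.7,-52.1,0]],"delta_rot":[[0,0,0.5],[0,0,1],[0,0,2],[0,0,3],[0,0,4],[0,0,5],[0,0,6],[0,0,7],[0,0,8],[0,0,8.5],[0,0,8.7],[0,0,8.7]],"claw":[1,1,1,1,1,1,1,1,1,1,1,1]}' 60; python3 -m pendant '{"delta_pos":[[0,0,-1],[0,0,-3],[0,0,-5],[0,0,-6],[0,0,-6],[0,0,-6]],"delta_rot":[[0,0,0],[0,0,0],[0,0,0],[0,0,0],[0,0,0],[0,0,0]],"claw":[1,1,1,1,1,1]}';  python3 - <<'E'
from h import *
s=bot.sense();print(s["force"],s["torque"],s["width"],s["joint_pos"].round())
s=snap("scene");crop(s,"r6",280,160,490,320,3.8);s=snap("top");crop(s,"r6t",280,150,480,330,3.8)
E
```

```text
t: 12.55
ee_pos: [0.5906, -0.1561, 0.1791]
tcp_rot: [-180.0, -0.0, -80.4]
force: [-0.3, 0.4, -6.9]
width: 0.0226
t: 13.3
ee_pos: [0.5911, -0.1538, 0.1198]
tcp_rot: [-179.9, -0.0, -80.3]
force: [0.1, 0.3, -8.0]
width: 0.0226
[ 0.13033994  0.34143966 -8.03096944] [-0.00419155  0.08410766 -0.06485397] 0.022627843330345693 [-16.  26.  94.   0.  60.  65.]
```

View pics/r6.png

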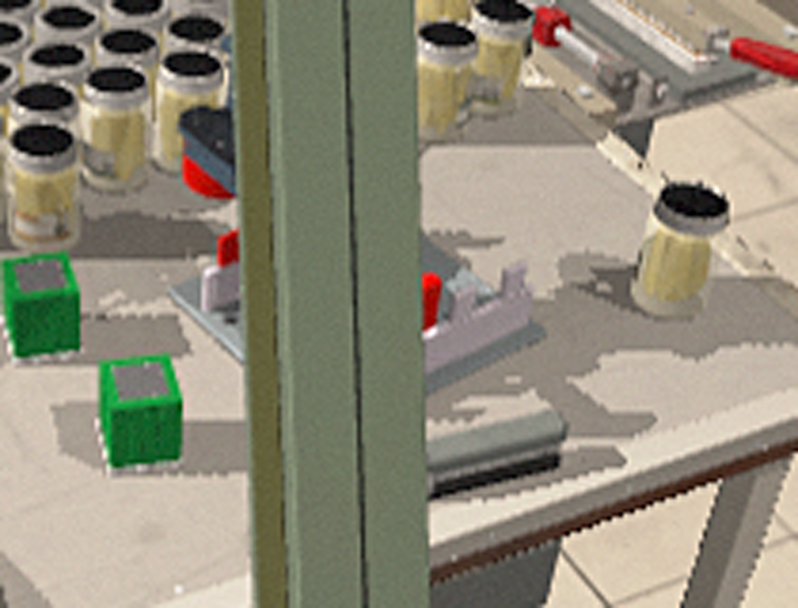

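View pics/r6t.png

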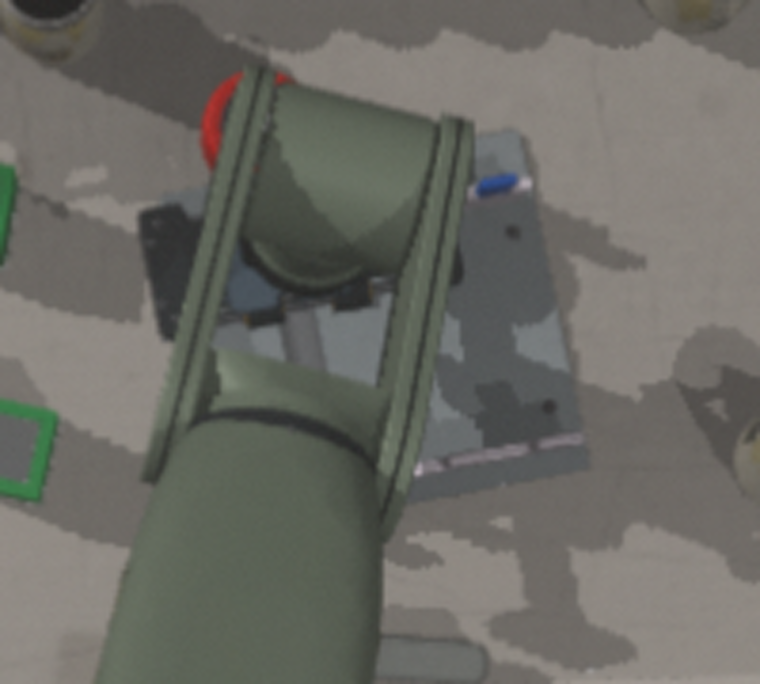

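The arm hides the red slots, but the blue lane's near prongs are visible in the scene crop at about (465,285) and (515,265). I'll check my rest model against them.

Run:
```python
from h import *
a=snap("top");b=snap("scene")
c=np.array([.5533,-.2212]);th=np.radians(9.73);x=np.array([np.cos(th),np.sin(th)]);y=np.array([-x[1],x[0]])
im=cv2.resize(b["image"][200:300,380:480,::-1],None,fx=6,fy=6,interpolation=cv2.INTER_CUBIC)
for lx in(-.089,-.081):
  for ly in(-.101,-.077,-.043,-.019):
    for z in (.083,.051):
      p=(proj(b,[[*(c+lx*x+ly*y),z]])[0]+.5-[380,200])*6-.5; cv2.circle(im,tuple(int(v) for v in p),2,(0,255,255) if lx<-.085 else (255,0,255),-1)
cv2.imwrite("pics/chk.png",im)
```

```text
(no output)
```

View pics/chk.png

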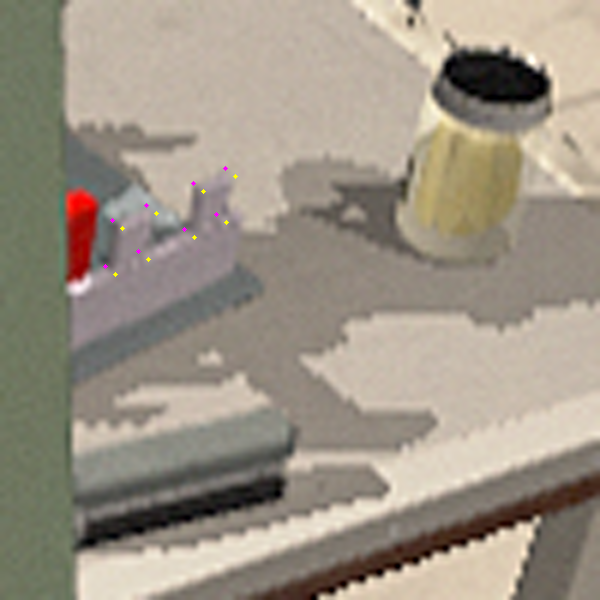

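The model prongs match the image within about a pixel. Now I'll lower the wrench slowly.

```bash
python3 -m pendant '{"delta_pos":[[0,0,-1],[0,0,-2],[0,0,-3],[0,0,-3.7],[0,0,-4.3],[0,0,-4.6],[0,0,-4.6]],"delta_rot":[[0,0,0],[0,0,0],[0,0,0],[0,0,0],[0,0,0],[0,0,0],[0,0,0]],"claw":[1,1,1,1,1,1,1]}'
python3 - <<'E'
from h import *
s=bot.sense();print(s["force"],s["torque"],s["width"])
E
python3 -m pendant '{"delta_pos":[[0,0,-0.4],[0,0,-0.8],[0,0,-1.2],[0,0,-1.6],[0,0,-1.8],[0,0,-1.9],[0,0,-1.9]],"delta_rot":[[0,0,0],[0,0,0],[0,0,0],[0,0,0],[0,0,0],[0,0,0],[0,0,0]],"claw":[1,1,1,1,1,1,1]}'
python3 - <<'E'
from h import *
s=bot.sense();print(s["force"],s["torque"],s["width"])
E
```

```text
t: 14.38
ee_pos: [0.5905, -0.1541, 0.0729]
tcp_rot: [180.0, -0.0, -80.3]
force: [-0.6, 0.2, -6.8]
width: 0.0231
[-0.6423919   0.20730859 -6.79964684] [-0.01295582  0.04725963 -0.01441982] 0.023058017360485687
t: 15.25
ee_pos: [0.5905, -0.1541, 0.0558]
tcp_rot: [-180.0, -0.0, -80.3]
force: [-4.0, 1.2, 4.8]
width: 0.0232
[-4.04308582  1.22800621  4.77307717] [ 0.29827095  0.7624181  -0.01453958] 0.023225355624519155
```

It has landed, and Fz went from -7 to +5. I'll release and rise.

```bash
python3 -m pendant '{"delta_pos":[[0,0,0.1],[0,0,0.2],[0,0,0.2],[0,0,0.2],[0,0,0.2],[0,0,2],[0,0,5],[0,0,10],[0,0,14],[0,0,14]],"delta_rot":[[0,0,0],[0,0,0],[0,0,0],[0,0,0],[0,0,0],[0,0,0],[0,0,0],[0,0,0],[0,0,0],[0,0,0]],"claw":[0.6,0.4,0.4,0.4,0.4,0.4,0.4,0.4,0.2,0]}'; python3 -m pendant '{"delta_pos":[[-1,5,0],[-2,10,0],[-3,15,0],[-4,20,0],[-5,25,0],[-6,30,0],[-7,34,0],[-8,38,0],[-8,38,0]],"delta_rot":[[0,0,-2],[0,0,-4],[0,0,-6],[0,0,-8],[0,0,-9],[0,0,-10],[0,0,-10.7],[0,0,-10.7],[0,0,-10.7]],"claw":[0,0,0,0,0,0,0,0,0]}'
python3 - <<'E'
from h import *
s=snap("scene","f1");crop(s,"r7",280,160,490,320,3.8);s=snap("top");crop(s,"r7t",150,140,450,350,2.6)
E
```

```text
t: 16.5
ee_pos: [0.5925, -0.1546, 0.1978]
tcp_rot: [-179.6, -0.2, -80.3]
force: [-0.4, -0.2, -0.5]
width: 0.072
t: 17.62
ee_pos: [0.5091, 0.2279, 0.1925]
tcp_rot: [179.9, -0.0, -90.8]
force: [0.1, -0.5, -0.3]
width: 0.0909
```

View pics/r7.png

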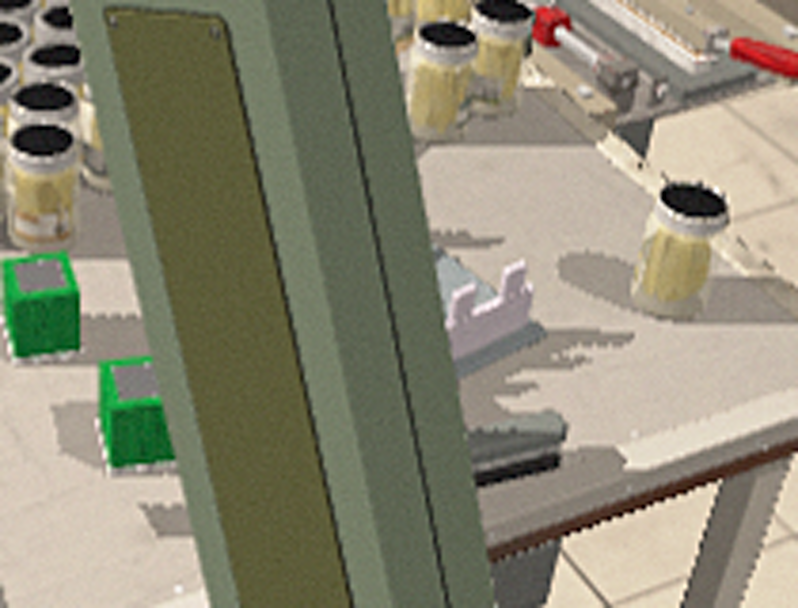

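View pics/r7t.png

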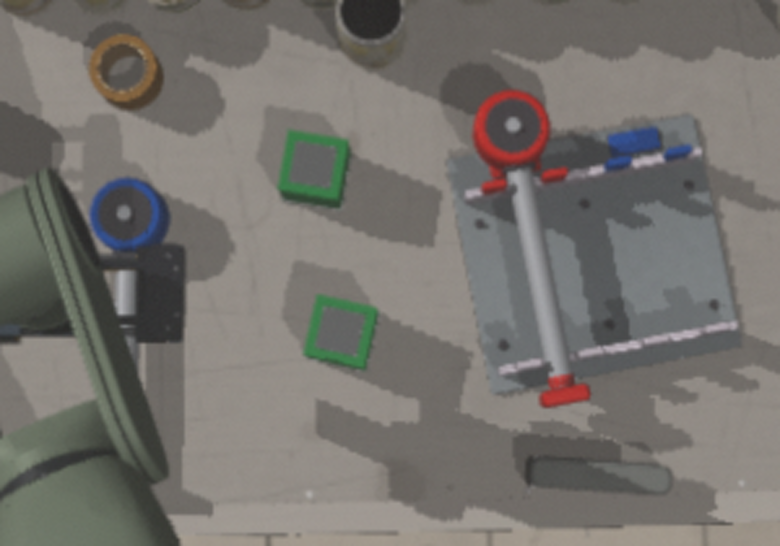

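The red wrench lies in its lane, with its hub at crop (512,124) and its stop at (564,395). I'll check this numerically, then move to the blue one, expecting its balance point near +12 mm as a first guess.

Run:
```python
from h import *
a=snap("top")
C=lambda x,y,k,x0,y0:np.array([(x+.5)/k+x0-.5,(y+.5)/k+y0-.5])
c=np.array([.5533,-.2212]);th=np.radians(9.73);x=np.array([np.cos(th),np.sin(th)]);y=np.array([-x[1],x[0]])
h=onz(a,C(512,124,2.6,150,140),.094)[:2]; s=onz(a,C(565,403,2.6,150,140),.089)[:2]
for n,p in(("hub",h),("stopend",s)): print(n,p,"lane frame",(p-c)@x,(p-c)@y-.06)
print(bot.sense()["ee_pos"])
```

```text
hub [ 0.67816089 -0.13704557] lane frame 0.13728733477322966 0.0018417049096780685
stopend [ 0.4192739  -0.17936123] lane frame -0.12502717087899218 0.003888071485580402
[0.51023065 0.22510181 0.19311029]
```

```bash
python3 -m pendant '{"delta_pos":[[-1.5,0.4,0],[-2.4,0.7,-1],[-2.4,0.7,-6],[-2.4,0.7,-11],[-2.4,0.7,-14.5],[-2.4,0.7,-16.5],[-2.4,0.7,-17.5],[-2.4,0.7,-17.5],[-2.4,0.7,-17.5],[-2.4,0.7,-17.5],[-2.4,0.7,-17.5],[-2.4,0.7,-17.5]],"delta_rot":[[0,0,0],[0,0,0],[0,0,0],[0,0,0],[0,0,0],[0,0,0],[0,0,0],[0,0,0],[0,0,0],[0,0,0],[0,0,0],[0,0,0]],"claw":[0,0,0,0,0,0,0,0,0.5,1,1,1]}'; python3 -m pendant '{"delta_pos":[[0,0,0],[0,0,0],[0,0,0],[0,0,1],[0,0,2],[0,0,3],[0,0,4],[0,0,4],[0,0,4],[0,0,4]],"delta_rot":[[0,0,0],[0,0,0],[0,0,0],[0,0,0],[0,0,0],[0,0,0],[0,0,0],[0,0,0],[0,0,0],[0,0,0]],"claw":[1,1,1,1,1,1,1,1,1,1]}' 60
python3 - <<'E'
from h import *
s=bot.sense();print(s["force"],s["torque"],s["width"])
s=snap("scene");crop(s,"b1",160,200,370,360,3.8);s=snap("top");crop(s,"b1t",120,170,320,350,3.8)
s=bot.sense();print(s["force"],s["torque"],s["width"])
E
```

```text
t: 19.27
ee_pos: [0.4866, 0.233, 0.0193]
tcp_rot: [-180.0, 0.0, -91.0]
force: [0.1, 0.6, -0.1]
width: 0.0538
t: 20.52
ee_pos: [0.4861, 0.2328, 0.0586]
tcp_rot: [179.9, -0.0, -91.0]
force: [0.7, -0.6, -6.7]
width: 0.0231
[ 0.72040798 -0.62837322 -6.73413703] [ 0.04204295  0.21687757 -0.03020507] 0.023071694635866828
[-0.29743406 -0.1249512  -6.51302136] [0.02961609 0.23064876 0.013751  ] 0.023158347944259798
```

View pics/b1.png

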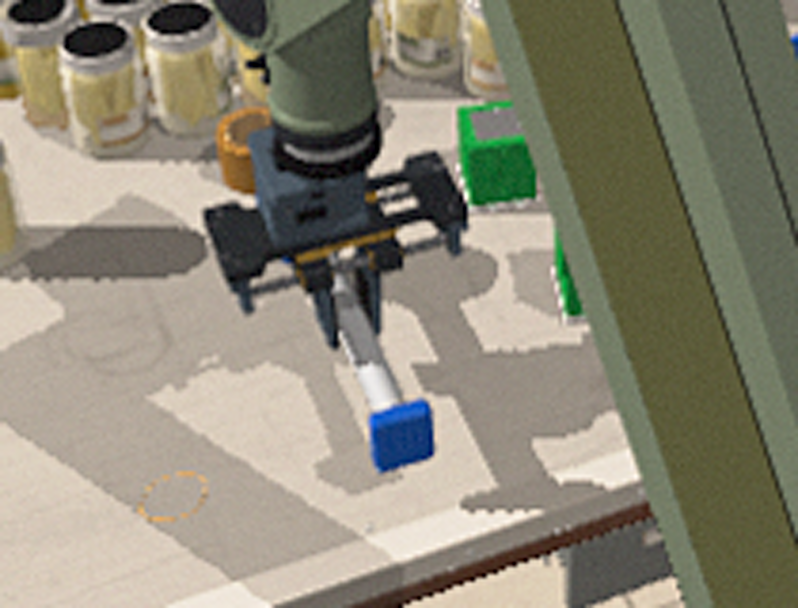

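View pics/b1t.png

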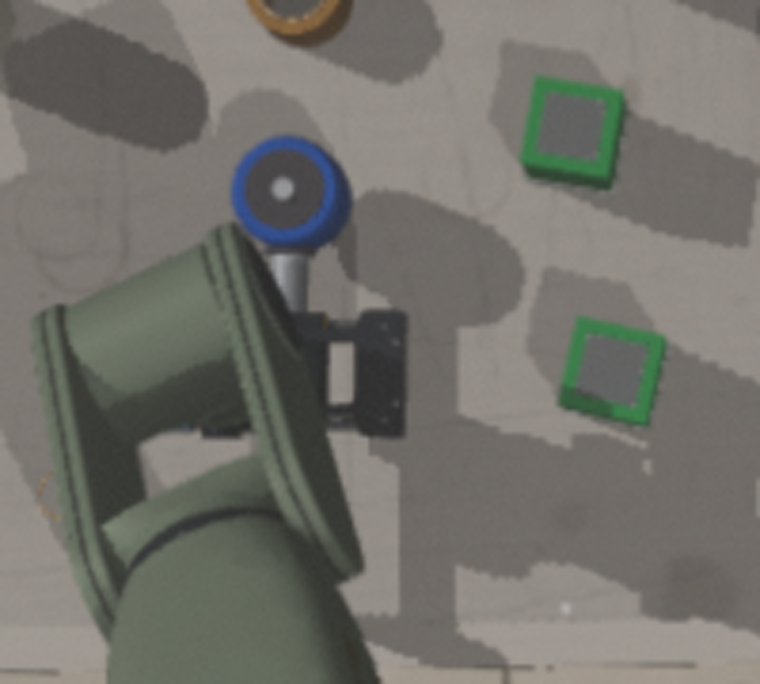

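The torque of 0.22 N·m on 6.6 N puts the balance point about 30 mm further toward the head. I'll set it down, shift 3 cm, regrip and lift.

```bash
python3 -m pendant '{"delta_pos":[[0,0,-1.5],[0,0,-3],[0,0,-3.8],[0,0,-4],[0,0,-4],[0,0,-4],[0,0,-4],[1.5,0,-4],[3,0,-4],[3,0,-4],[3,0,-4],[3,0,-4]],"delta_rot":[[0,0,0],[0,0,0],[0,0,0],[0,0,0],[0,0,0],[0,0,0],[0,0,0],[0,0,0],[0,0,0],[0,0,0],[0,0,0],[0,0,0]],"claw":[1,1,1,1,0.4,0.4,0.4,0.4,0.4,1,1,1]}' 60; python3 -m pendant '{"delta_pos":[[0,0,0],[0,0,0],[0,0,0],[0,0,1],[0,0,2],[0,0,3],[0,0,4],[0,0,4],[0,0,4],[0,0,4]],"delta_rot":[[0,0,0],[0,0,0],[0,0,0],[0,0,0],[0,0,0],[0,0,0],[0,0,0],[0,0,0],[0,0,0],[0,0,0]],"claw":[1,1,1,1,1,1,1,1,1,1]}' 60
python3 - <<'E'
from h import *
s=bot.sense();print(s["force"],s["torque"],s["width"])
s=snap("scene");crop(s,"b2",160,200,370,360,3.8);s=snap("top");crop(s,"b2t",120,170,320,350,3.8)
s=bot.sense();print(s["force"],s["torque"],s["width"])
E
```

```text
t: 22.12
ee_pos: [0.516, 0.2328, 0.0188]
tcp_rot: [180.0, -0.0, -91.0]
force: [0.2, -0.1, 0.5]
width: 0.0277
t: 23.38
ee_pos: [0.5161, 0.2328, 0.0585]
tcp_rot: [179.9, -0.0, -91.0]
force: [0.1, 0.5, -6.9]
width: 0.0232
[ 0.14171734  0.46862495 -6.92392881] [0.03516079 0.03794566 0.01782705] 0.023240055017034793
[-0.28707537  0.46816376 -7.67674133] [ 0.04115072 -0.01778943  0.02946024] 0.023392571682201612
```

View pics/b2.png

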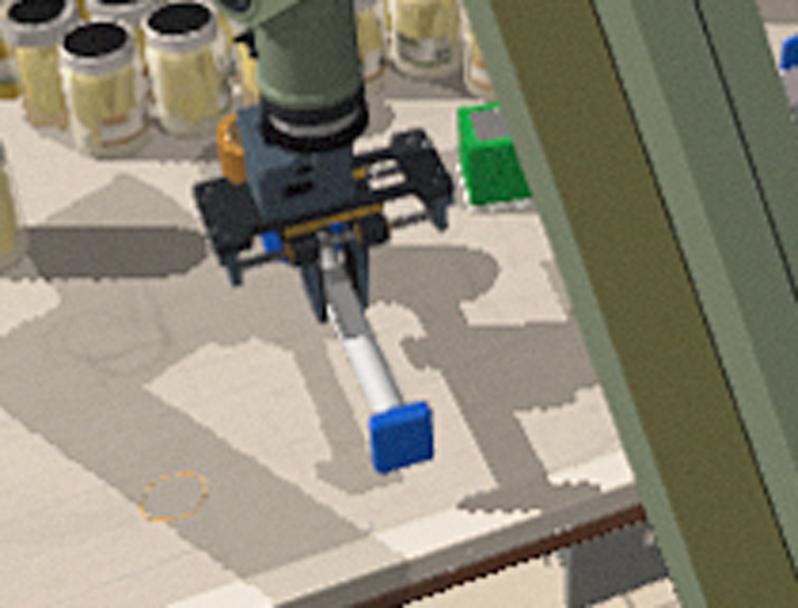

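View pics/b2t.png

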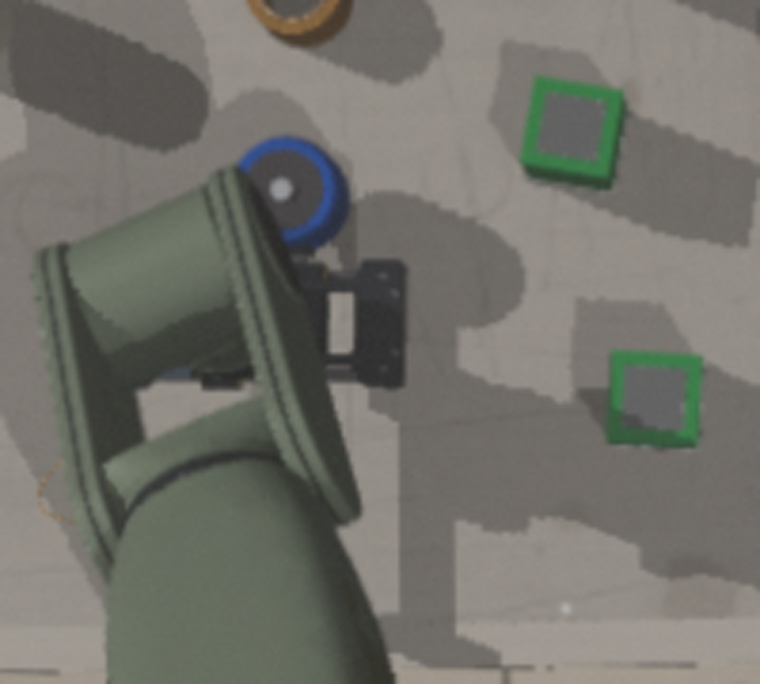

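The near tub has been knocked aside and is now at crop (655,398), so I'll remeasure it later. The blue wrench is balanced with torque near zero. I'll lift it high and hold.

```bash
python3 - <<'E'
from h import *
a=snap("top");b=snap("scene")
C=lambda x,y,k,x0,y0:np.array([(x+.5)/k+x0-.5,(y+.5)/k+y0-.5])
print(fit(bot.sense()["ee_pos"],-1.,[(a,C(281,189,3.8,120,170),(.134,.031)),(b,C(399,410,3.8,160,200),(-.129,.026)),(b,C(406,465,3.8,160,200),(-.129,-.026))]))
E
python3 -m pendant '{"delta_pos":[[0,0,2],[0,0,4],[0,0,6],[0,0,8],[0,0,10],[0,0,12],[0,0,12],[0,0,12],[0,0,12],[0,0,12],[0,0,12],[0,0,12]],"delta_rot":[[0,0,0],[0,0,0],[0,0,0],[0,0,0],[0,0,0],[0,0,0],[0,0,0],[0,0,0],[0,0,0],[0,0,0],[0,0,0],[0,0,0]],"claw":[1,1,1,1,1,1,1,1,1,1,1,1]}' 60
python3 - <<'E'
from h import *
s=bot.sense();print(s["force"],s["torque"],s["width"])
s=snap("scene");crop(s,"b3",160,160,370,320,3.8);s=snap("top");crop(s,"b3t",120,150,320,330,3.8)
E
```

```text
(np.float64(45.00178312574728), np.float64(2.892408179412841), np.float64(2.026366907989976), array([-0.1,  0. ,  0.3,  0.2, -0. , -0.4,  0.4]))
t: 25.08
ee_pos: [0.5165, 0.2329, 0.1788]
tcp_rot: [180.0, -0.0, -91.0]
force: [-0.4, 0.2, -6.5]
width: 0.0229
[-0.35013611  0.16648605 -6.46513146] [ 0.04348948 -0.02600281  0.00434129] 0.022930392287289988
```

View pics/b3.png

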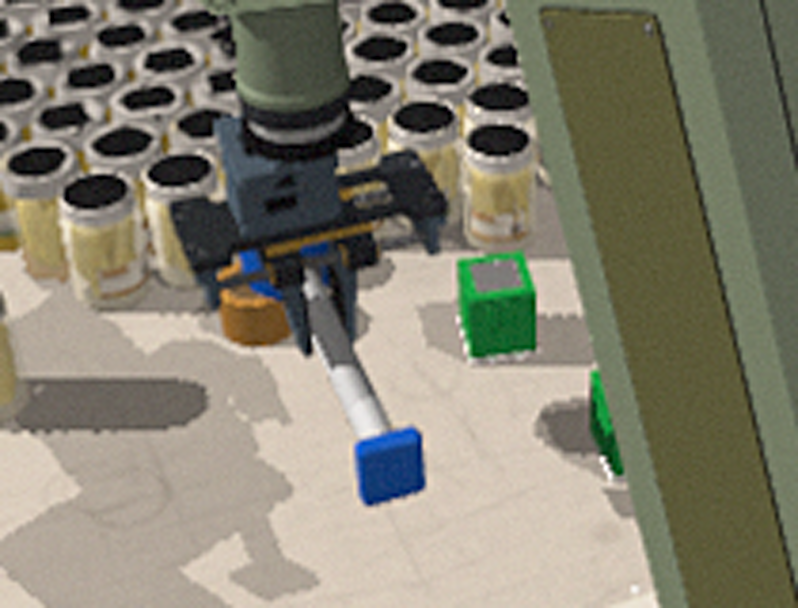

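View pics/b3t.png

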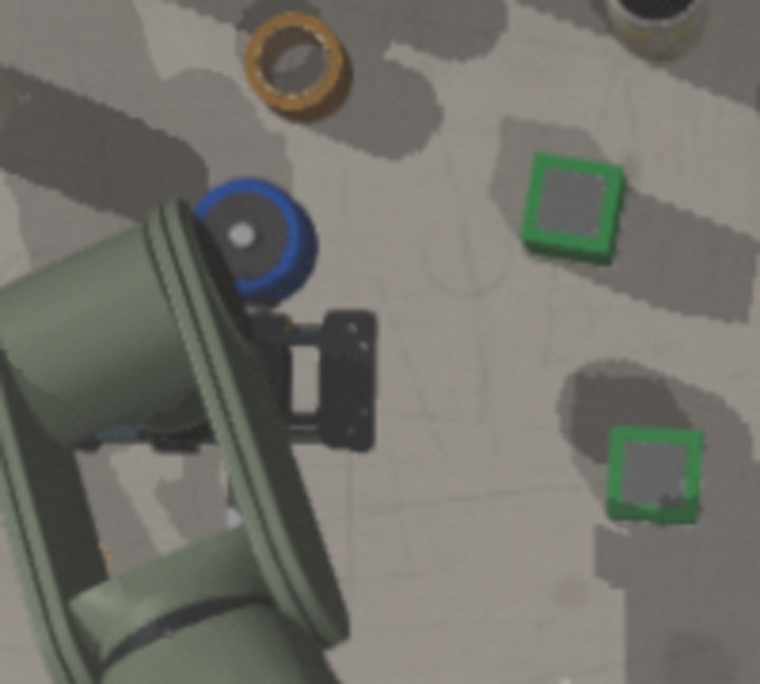

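Run:
```python
from h import *
a=snap("top");b=snap("scene")
C=lambda x,y,k,x0,y0:np.array([(x+.5)/k+x0-.5,(y+.5)/k+y0-.5])
print(fit(bot.sense()["ee_pos"],-1.,[(a,C(240,234,3.8,120,150),(.134,.031)),(b,C(388,438,3.8,160,160),(-.129,.026)),(b,C(396,499,3.8,160,160),(-.129,-.026))]))
c=np.array([.5636,-.2803]);th=np.radians(9.73);x=np.array([np.cos(th),np.sin(th)]);y=np.array([-x[1],x[0]])
print("target tcp",c+.043*x+0*y, bot.sense()["ee_pos"])
```

```text
(np.float64(44.25458807569273), np.float64(1.638310771069427), np.float64(2.0106183619224915), array([ 0.2,  0.1,  0.2,  0.3, -0.3, -0.4,  0.4]))
target tcp [ 0.60598145 -0.27303276] [0.51647534 0.23291859 0.17896029]
```

It hangs level, at 1.6°. Now I'll carry it to the blue lane, well above the red wrench.

```bash
python3 -m pendant '{"delta_pos":[[0.4,-2.5,0],[1.2,-7,0],[2,-12,0],[3,-17,0],[4,-22,0],[4.8,-27,0],[5.6,-32,0],[6.4,-37,0],[7.4,-42,0],[8.2,-46,0],[8.8,-49.5,0],[8.9,-50.5,0]],"delta_rot":[[0,0,0.5],[0,0,1.5],[0,0,2.5],[0,0,4],[0,0,5],[0,0,6.5],[0,0,7.5],[0,0,8.5],[0,0,9.5],[0,0,10.2],[0,0,10.7],[0,0,10.7]],"claw":[1,1,1,1,1,1,1,1,1,1,1,1]}' 60; python3 -m pendant '{"delta_pos":[[0,0,-1],[0,0,-3],[0,0,-5],[0,0,-7],[0,0,-8],[0,0,-8],[0,0,-8]],"delta_rot":[[0,0,0],[0,0,0],[0,0,0],[0,0,0],[0,0,0],[0,0,0],[0,0,0]],"claw":[1,1,1,1,1,1,1]}';  python3 - <<'E'
from h import *
s=bot.sense();print(s["force"],s["torque"],s["width"],s["joint_pos"].round())
s=snap("scene");crop(s,"b6",280,160,490,320,3.8);s=snap("top");crop(s,"b6t",280,150,480,330,3.8)
E
```

```text
t: 26.78
ee_pos: [0.6056, -0.2745, 0.1785]
tcp_rot: [180.0, -0.0, -80.4]
force: [-0.2, 1.2, -6.9]
width: 0.023
t: 27.65
ee_pos: [0.6061, -0.272, 0.0999]
tcp_rot: [-179.9, -0.1, -80.3]
force: [-0.1, 0.2, -6.1]
width: 0.0227
[-0.10869002  0.24743943 -6.08201496] [ 0.00637542 -0.00355896  0.0514794 ] 0.022700062074217264 [-25.  31.  87.   0.  61.  55.]
```

View pics/b6.png

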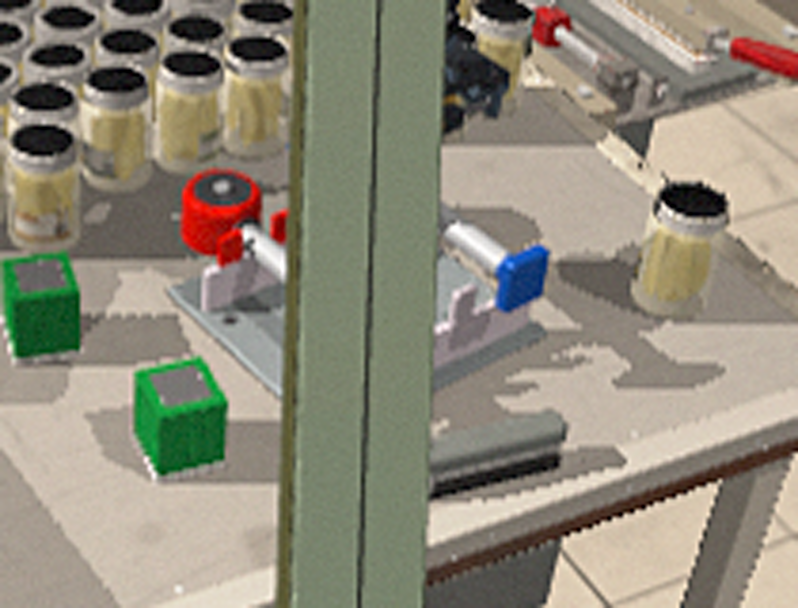

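View pics/b6t.png

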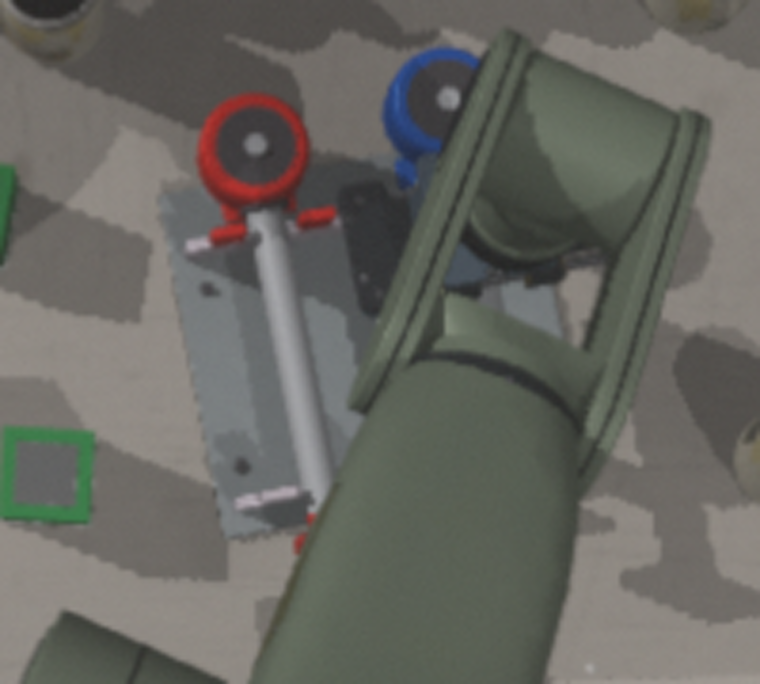

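The blue wrench is above its lane and level, with its stop at crop (522,278). Now I'll lower it.

```bash
python3 -m pendant '{"delta_pos":[[0,0,-1],[0,0,-1.8],[0,0,-2.3],[0,0,-2.6],[0,0,-2.6]],"delta_rot":[[0,0,0],[0,0,0],[0,0,0],[0,0,0],[0,0,0]],"claw":[1,1,1,1,1]}'
python3 - <<'E'
from h import *
s=bot.sense();print(s["force"],s["torque"],s["width"])
E
python3 -m pendant '{"delta_pos":[[0,0,-0.4],[0,0,-0.8],[0,0,-1.2],[0,0,-1.6],[0,0,-1.8],[0,0,-1.9],[0,0,-1.9]],"delta_rot":[[0,0,0],[0,0,0],[0,0,0],[0,0,0],[0,0,0],[0,0,0],[0,0,0]],"claw":[1,1,1,1,1,1,1]}'
python3 - <<'E'
from h import *
s=bot.sense();print(s["force"],s["torque"],s["width"])
E
```

```text
t: 28.38
ee_pos: [0.6054, -0.2721, 0.0727]
tcp_rot: [180.0, 0.0, -80.3]
force: [-0.2, -0.3, -6.5]
width: 0.0231
[-0.171595   -0.33868064 -6.48043885] [-0.00734557  0.02254622  0.02575373] 0.023115637920593398
t: 29.25
ee_pos: [0.6054, -0.272, 0.0556]
tcp_rot: [-180.0, -0.0, -80.3]
force: [-3.7, 1.9, 6.2]
width: 0.0227
[-3.66624867  1.88850558  6.17721853] [0.33586602 0.74230234 0.01042246] 0.02272275597002228
```

```bash
python3 -m pendant '{"delta_pos":[[0,0,0.1],[0,0,0.2],[0,0,0.2],[0,0,0.2],[0,0,0.2],[0,0,2],[0,0,5],[0,0,10],[0,0,15],[0,0,16],[0,0,16]],"delta_rot":[[0,0,0],[0,0,0],[0,0,0],[0,0,0],[0,0,0],[0,0,0],[0,0,0],[0,0,0],[0,0,0],[0,0,0],[0,0,0]],"claw":[0.6,0.4,0.4,0.4,0.4,0.4,0.4,0.4,0.2,0,0]}' 20; python3 -m pendant '{"delta_pos":[[-1,5,0],[-2,10,0],[-3,15,0],[-4,20,0],[-5,25,0],[-6,30,0],[-7,35,0],[-8,40,0],[-9,45,0],[-10,50,0],[-10,52,0],[-10,52,0]],"delta_rot":[[0,0,-2],[0,0,-4],[0,0,-6],[0,0,-8],[0,0,-9],[0,0,-10],[0,0,-10],[0,0,-10],[0,0,-10],[0,0,-10],[0,0,-10],[0,0,-10]],"claw":[0,0,0,0,0,0,0,0,0,0,0,0]}'
python3 - <<'E'
from h import *
s=snap("scene");crop(s,"c1",280,180,440,300,5);s=snap("top");crop(s,"c1t",250,170,450,320,4); print(bot.sense()["ee_pos"],bot.sense()["tcp_rot"])
E
```

```text
t: 30.62
ee_pos: [0.6056, -0.2721, 0.2151]
tcp_rot: [-179.9, -0.1, -80.3]
force: [-0.7, -0.3, -0.6]
width: 0.0816
t: 32.12
ee_pos: [0.5051, 0.2482, 0.2126]
tcp_rot: [179.9, -0.1, -90.2]
force: [-0.6, -0.4, -0.0]
width: 0.091
[0.50546832 0.24661427 0.2132054 ] [ 1.79921235e+02 -1.00050064e-01 -9.03209319e+01]
```

View pics/c1.png

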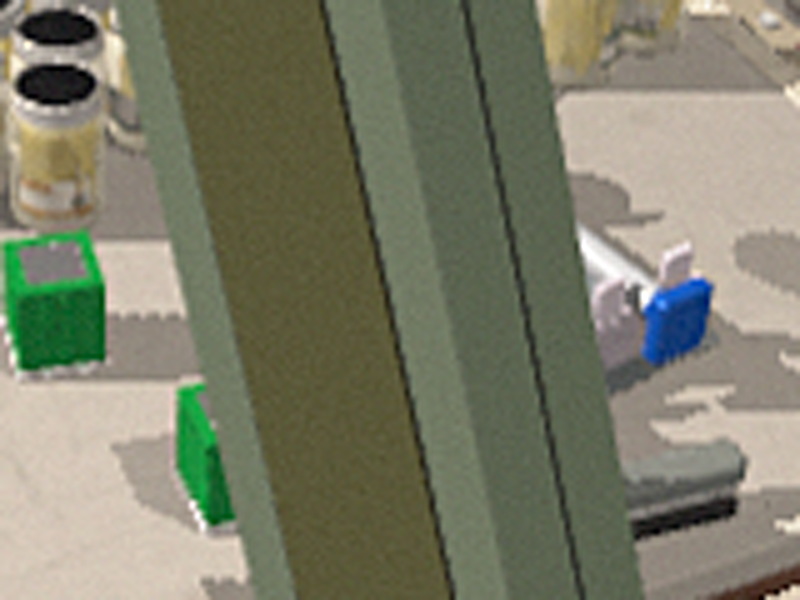

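View pics/c1t.png

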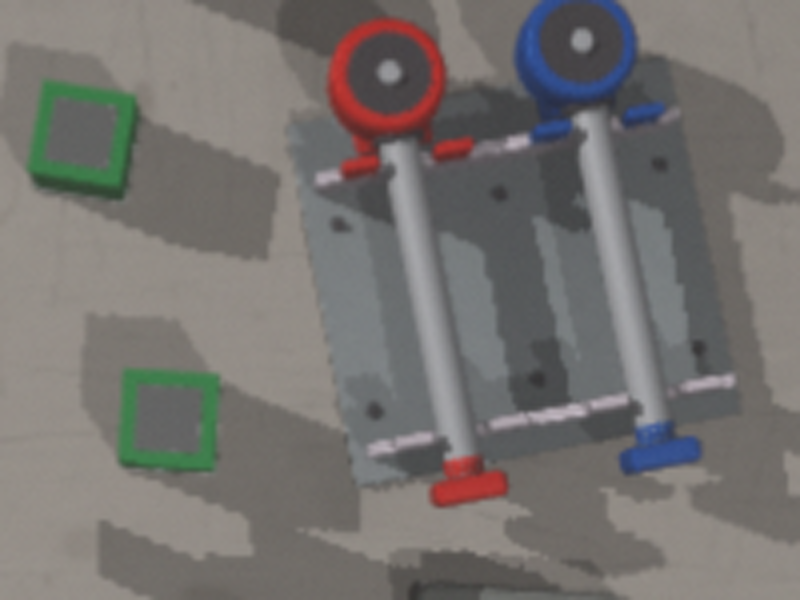

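Both wrenches are seated. I'll check blue numerically and measure the tubs.

Run:
```python
from h import *
a=snap("top")
C=lambda x,y:np.array([(x+.5)/4+250-.5,(y+.5)/4+170-.5])
c=np.array([.5533,-.2212]);th=np.radians(9.73);x=np.array([np.cos(th),np.sin(th)]);y=np.array([-x[1],x[0]])
for n,p,z,o in(("rhub",(389,72),.094,.06),("rstop",(470,500),.089,.06),("bhub",(581,40),.094,-.06),("bstop",(662,466),.089,-.06)):
    p=onz(a,C(*p),z)[:2]; print(n,(p-c)@x,(p-c)@y-o)
# tubs: fit square 58 mm at z=.072 to green mask of top+sides: use top-face corners
hsv=cv2.cvtColor(a["image"],cv2.COLOR_RGB2HSV)
g=cv2.inRange(hsv,(45,90,40),(80,255,255)); n,l,st,ce=cv2.connectedComponentsWithStats(g)
for i in range(1,n):
    if st[i,4]>100:
        print(st[i],ce[i])
        pts=np.argwhere(l==i)[:,::-1].astype(np.float32)
        hull=cv2.convexHull(pts)[:,0]
        # fit box: silhouette of full cuboid
        def sil(p):
            cx,cy,t=p; R=np.array([[np.cos(t),-np.sin(t)],[np.sin(t),np.cos(t)]])
            P=[[*(np.array([cx,cy])+R@np.array([u,v])),z] for u in(-.029,.029) for v in(-.029,.029) for z in(0,.072)]
            return proj(a,P).astype(np.float32)
        K=8
        x0,y0=st[i,0]-6,st[i,1]-6; w,h=st[i,2]+12,st[i,3]+12
        fill=np.zeros((h,w),np.uint8); cv2.fillConvexPoly(fill,(hull-[x0,y0]).astype(int),1)
        def cost(p):
            m=np.zeros((h*K,w*K),np.uint8); q=cv2.convexHull(((sil(p)-[x0,y0]+.5)*K).astype(np.int32)); cv2.fillConvexPoly(m,q,1)
            m=cv2.resize(m.astype(np.float32),(w,h),interpolation=cv2.INTER_AREA); return np.abs(m-fill).sum()
        from scipy.optimize import minimize
        g0=onz(a,ce[i],.05)[:2]
        best=min((minimize(cost,[*g0,np.radians(t)],method="Nelder-Mead",options=dict(initial_simplex=[[*g0,np.radians(t)],[g0[0]+.005,g0[1],np.radians(t)],[g0[0],g0[1]+.005,np.radians(t)],[*g0,np.radians(t+8)]])) for t in(-20,-10,0,10)),key=lambda r:r.fun)
        print("tub",best.x[:2].round(4),np.degrees(best.x[2]).round(1),best.fun)
```

```text
rhub 0.13659126862392781 0.0013398601317452172
rstop -0.12492744457049046 0.003564287159384269
bhub 0.13460675232883426 0.002561314806954422
bstop -0.12720931765345336 0.006485355864232406
[257 191  27  26 270] [270.78888889 204.00740741]
tub [0.6498 0.0507] -7.5 116.28125
[280 263  25  24 257] [292.07782101 274.78599222]
tub [ 0.4728 -0.001 ] -4.5 48.71875
```

Both wrenches are within 5 mm of their lane points.

Tub plan: grip a tub with the tool tilted -45° sideways, rotate +90° about the jaw axis, set it on its side, regrip at -45° and rotate another +90°. I'll start with the near tub at about (0.473, -0.001).

```bash
python3 -m pendant '{"delta_pos":[[-0.3,-1.5,0],[-0.6,-3,0],[-0.9,-4.5,0],[-1.2,-6,0],[-1.5,-7.5,0],[-1.8,-9,0],[-2.1,-10.5,0],[-2.4,-12,0],[-2.7,-13,0],[-2.7,-14,0],[-2.7,-14,0]],"delta_rot":[[0,0,10],[0,0,20],[0,0,30],[0,0,40],[0,0,50],[0,0,60],[0,0,70],[0,0,80],[0,0,86.3],[0,0,86.3],[0,0,86.3]],"claw":[0,0,0,0,0,0,0,0,0,0,0]}' 20; python3 -m pendant '{"delta_pos":[[0,0,0],[0,0,0],[0,0,0],[0,0,0],[0,0,0],[0,0,0],[0,0,0]],"delta_rot":[[-10,0.7,0],[-20,1.4,0],[-30,2.1,0],[-40,2.8,0],[-44.9,3.1,0],[-44.9,3.1,0],[-44.9,3.1,0]],"claw":[0,0,0,0,0,0,0]}'
python3 - <<'E'
from h import *
s=snap("scene");crop(s,"d1",240,180,440,330,4);s=snap("top");crop(s,"d1t",200,170,400,320,4); s=bot.sense();print(s["ee_pos"],s["tcp_rot"],s["joint_pos"].round(1))
E
```

```text
t: 33.65
ee_pos: [0.4786, 0.1067, 0.2141]
tcp_rot: [180.0, -0.0, -4.2]
force: [0.1, 0.2, -0.0]
width: 0.0911
t: 34.52
ee_pos: [0.4787, 0.1078, 0.2142]
tcp_rot: [135.1, -0.1, -4.0]
force: [0.2, -0.4, 1.0]
width: 0.0913
[0.47864561 0.10738525 0.21473209] [ 1.35096548e+02 -1.22447165e-01 -4.05138184e+00] [ 33.1  25.   95.3 -34.3  90.6  46.6]
```

View pics/d1.png

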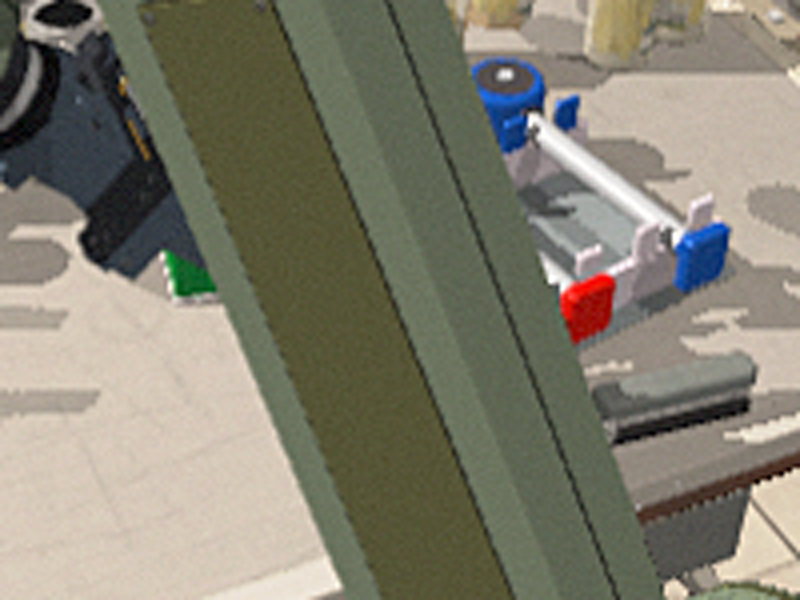

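View pics/d1t.png

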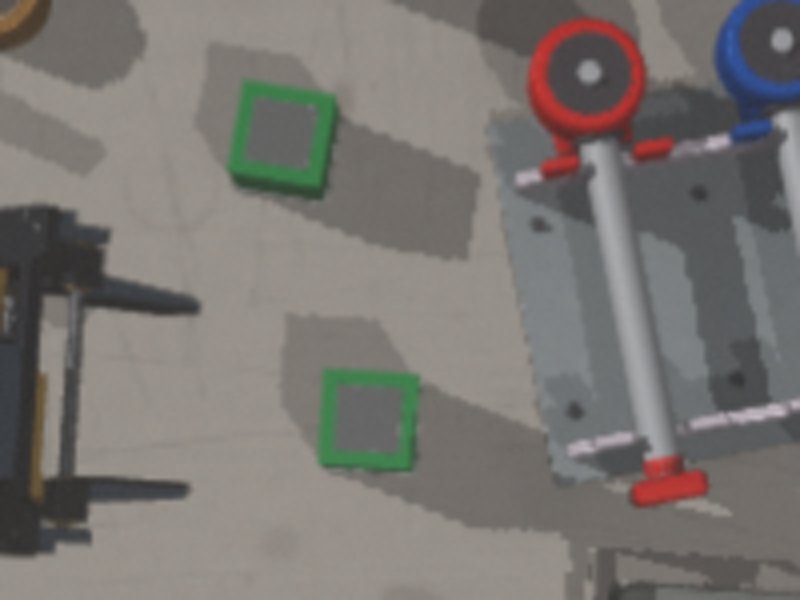

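The tilt is reached without trouble. I'll cross-check the near tub's position using the earlier unobstructed scene crop b6.

Run:
```python
from h import *
a=snap("top");b=snap("scene")
A=lambda x,y:np.array([(x+.5)/4+200-.5,(y+.5)/4+170-.5]); B=lambda x,y:np.array([(x+.5)/3.8+280-.5,(y+.5)/3.8+160-.5])
for p,q in zip([(323,370),(419,376),(414,468),(320,464)],[(134,368),(202,357),(226,398),(158,411)]): print(tri(a,A(*p),b,B(*q)), onz(a,A(*p),.072))
print(np.mean([onz(a,A(*p),.072) for p in [(323,370),(419,376),(414,468),(320,464)]],0),np.mean([onz(b,B(*p),.072) for p in [(134,368),(202,357),(226,398),(158,411)]],0))
```

```text
(array([0.50175629, 0.02589313, 0.07564089]), [np.float64(0.10866903753818027), np.float64(0.10866903753807362)]) [0.50197593 0.02596699 0.072     ]
(array([ 0.49733591, -0.03195913,  0.07073263]), [np.float64(0.16135537565216446), np.float64(0.16135537565213215)]) [ 0.49732512 -0.03182716  0.072     ]
(array([ 0.44234259, -0.02723326,  0.07376589]), [np.float64(0.7485300199981019), np.float64(0.7485300199980917)]) [ 0.44202834 -0.02786589  0.072     ]
(array([0.4457993 , 0.02930491, 0.07786272]), [np.float64(1.2094602027568984), np.float64(1.2094602027569923)]) [0.44542594 0.02852571 0.072     ]
[ 0.47168883 -0.00130009  0.072     ] [ 0.47452234 -0.00176013  0.072     ]
```

```bash
python3 -m pendant '{"delta_pos":[[0,-1,-4],[0,-3,-8],[-0.1,-4.3,-11.3],[-0.2,-6.5,-13.5],[-0.4,-8.5,-15.5],[-0.5,-10.2,-17.2],[-0.6,-11.3,-18.3],[-0.6,-11.4,-18.4],[-0.6,-11.4,-18.4],[-0.6,-11.4,-18.4]],"delta_rot":[[0,0,0],[0,0,0],[0,0,0],[0,0,0],[0,0,0],[0,0,0],[0,0,0],[0,0,0],[0,0,0],[0,0,0]],"claw":[0,0,0,0,0,0,0,0,0,0]}' 20
python3 - <<'E'
from h import *
s=snap("top");crop(s,"d2t",200,170,400,320,4)
E
```

```text
t: 35.98
ee_pos: [0.4731, -0.0054, 0.0305]
tcp_rot: [135.0, -0.1, -3.9]
force: [0.4, -0.4, 0.0]
width: 0.0915
```

View pics/d2t.png

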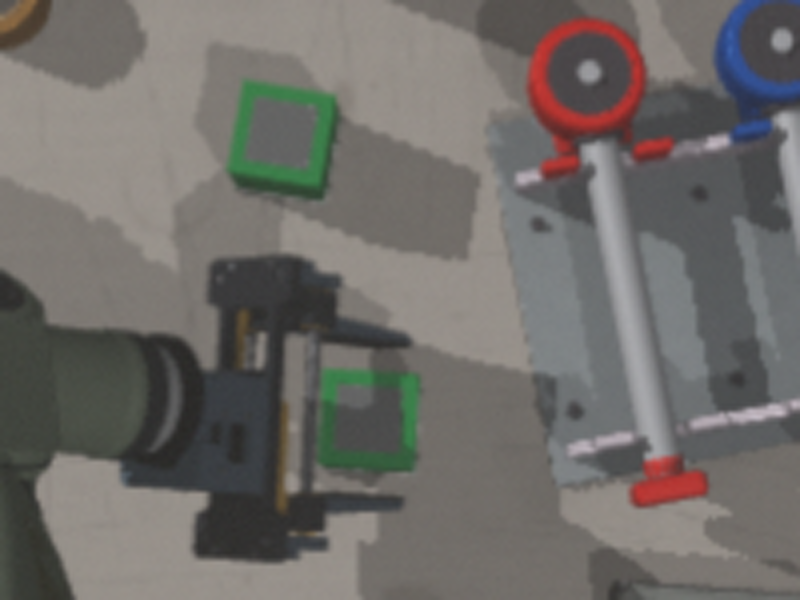

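The fingers straddle the tub, with tips at (405,338) and (400,503) and the tub at (368,420). I'll close and lift.

```bash
python3 -m pendant '{"delta_pos":[[0,0,0],[0,0,0],[0,0,0],[0,0,0],[0,0,0],[0,0,1],[0,0.5,3],[0,1,5],[0,1.5,6.5],[0,2,7],[0,2,7]],"delta_rot":[[0,0,0],[0,0,0],[0,0,0],[0,0,0],[0,0,0],[0,0,0],[0,0,0],[0,0,0],[0,0,0],[0,0,0],[0,0,0]],"claw":[0.5,1,1,1,1,1,1,1,1,1,1]}' 25
python3 - <<'E'
from h import *
print(bot.sense()["force"],bot.sense()["joint_pos"].round(1))
s=snap("top");crop(s,"d3t",200,170,400,320,4)
E
```

```text
t: 37.4
ee_pos: [0.4726, 0.0143, 0.1]
tcp_rot: [135.0, -0.1, -3.9]
force: [0.9, 0.7, -0.8]
width: 0.0581
[ 0.85517796  0.69150509 -0.82017601] [ 25.3  29.  109.3 -40.3  72.6  52.6]
```

View pics/d3t.png

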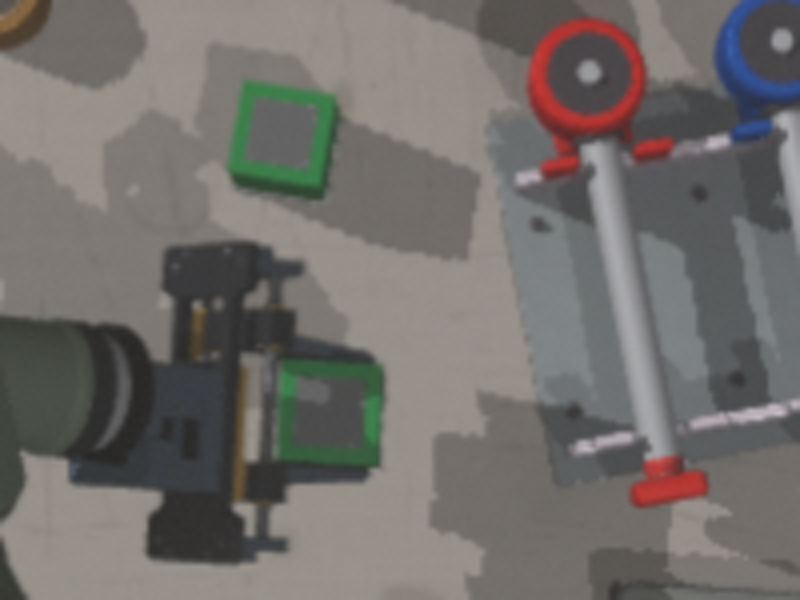

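```bash
python3 -m pendant '{"delta_pos":[[0,0.8,1],[0,1.6,1],[0,2.4,1],[0,3.2,1],[0,4,1],[0,5,1],[0,6,1],[0,7,1],[0,8,1],[0,8,1],[0,8,1]],"delta_rot":[[10,-0.7,0],[20,-1.4,0],[30,-2.1,0],[40,-2.8,0],[50,-3.5,0],[60,-4.2,0],[70,-4.9,0],[80,-5.6,0],[89.8,-6.3,0],[89.8,-6.3,0],[89.8,-6.3,0]],"claw":[1,1,1,1,1,1,1,1,1,1,1]}' 25
python3 - <<'E'
from h import *
s=bot.sense();print(s["ee_pos"],s["force"],s["width"],s["joint_pos"].round(1))
s=snap("top");crop(s,"d4t",200,170,400,320,4)
s=snap("scene");crop(s,"d4",220,180,420,330,4)
E
```

```text
t: 38.83
ee_pos: [0.4723, 0.0938, 0.1097]
tcp_rot: [-135.1, 0.0, -4.0]
force: [0.7, 0.1, -1.4]
width: 0.0577
[0.47229954 0.09382457 0.10973331] [ 0.68147451  0.05228974 -1.43041322] 0.057680573764882156 [-17.8  23.6 118.1  50.2  63.2 -47.6]
```

View pics/d4t.png

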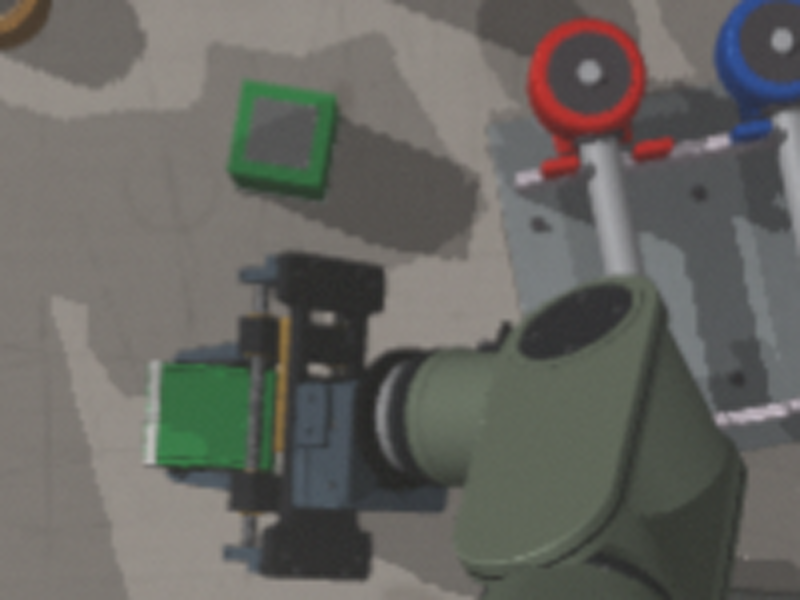

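View pics/d4.png

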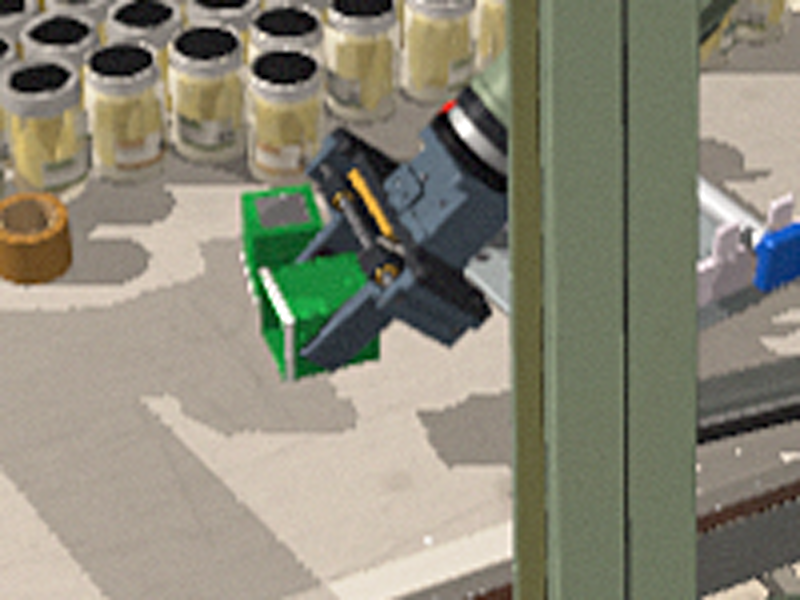

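The tub is now on its side with the mouth facing +y. I'll move it a bit further from the rest and lower it.

```bash
python3 -m pendant '{"delta_pos":[[0,2,0],[0,4,-1],[0,5,-3],[0,5,-5.5],[0,5,-7.3],[0,5,-8.2],[0,5,-8.5],[0,5,-8.5]],"delta_rot":[[0,0,0],[0,0,0],[0,0,0],[0,0,0],[0,0,0],[0,0,0],[0,0,0],[0,0,0]],"claw":[1,1,1,1,1,1,1,1]}' 25
python3 - <<'E'
from h import *
s=bot.sense();print(s["ee_pos"],s["force"])
E
```

```text
t: 39.92
ee_pos: [0.4728, 0.1441, 0.0255]
tcp_rot: [-135.0, -0.1, -4.0]
force: [-1.1, 0.1, -1.4]
width: 0.0583
[0.47278901 0.14406846 0.02545979] [-1.14980218  0.07445308 -1.39290755]
```

```bash
python3 -m pendant '{"delta_pos":[[0,0,-0.2],[0,0,-0.2],[0,0,-0.2],[0,0,-0.2],[0,0,-0.2],[-0.1,-1.5,1.3],[-0.3,-4.5,4.3],[-0.5,-7.5,7.3],[-0.5,-8.5,12],[-0.5,-8.5,16],[-0.5,-8.5,18],[-0.5,-8.5,18]],"delta_rot":[[0,0,0],[0,0,0],[0,0,0],[0,0,0],[0,0,0],[0,0,0],[0,0,0],[0,0,0],[0,0,0],[0,0,0],[0,0,0],[0,0,0]],"claw":[1,0,0,0,0,0,0,0,0,0,0,0]}' 25; python3 -m pendant '{"delta_pos":[[0,3,0],[0,5,0],[0,7,0],[0,9,0],[0,11,0],[0,13,0],[0,15,0],[0,16,0],[0.5,17,0],[0.5,17,0],[0.5,17,0]],"delta_rot":[[-10,0.7,0],[-20,1.4,0],[-30,2.1,0],[-40,2.8,0],[-50,3.5,0],[-60,4.2,0],[-70,4.9,0],[-80,5.6,0],[-89.8,6.3,0],[-89.8,6.3,0],[-89.8,6.3,0]],"claw":[0,0,0,0,0,0,0,0,0,0,0]}'
python3 - <<'E'
from h import *
s=bot.sense();print(s["ee_pos"],s["tcp_rot"],s["joint_pos"].round(1))
s=snap("top");crop(s,"d5t",170,170,370,320,4)
s=snap("scene");crop(s,"d5",220,180,420,330,4)
E
```

```text
t: 41.42
ee_pos: [0.4677, 0.0589, 0.2054]
tcp_rot: [-135.0, -0.2, -4.0]
force: [0.4, -0.3, -0.4]
width: 0.0917
t: 42.8
ee_pos: [0.4721, 0.2283, 0.2041]
tcp_rot: [135.0, 0.1, -4.0]
force: [-0.2, -0.3, -0.4]
width: 0.0914
[0.4720933  0.22831446 0.20412164] [ 1.34963074e+02  9.04366706e-02 -3.95418231e+00] [ 42.1  31.5  85.5 -29.6  97.7  51.4]
```

View pics/d5t.png

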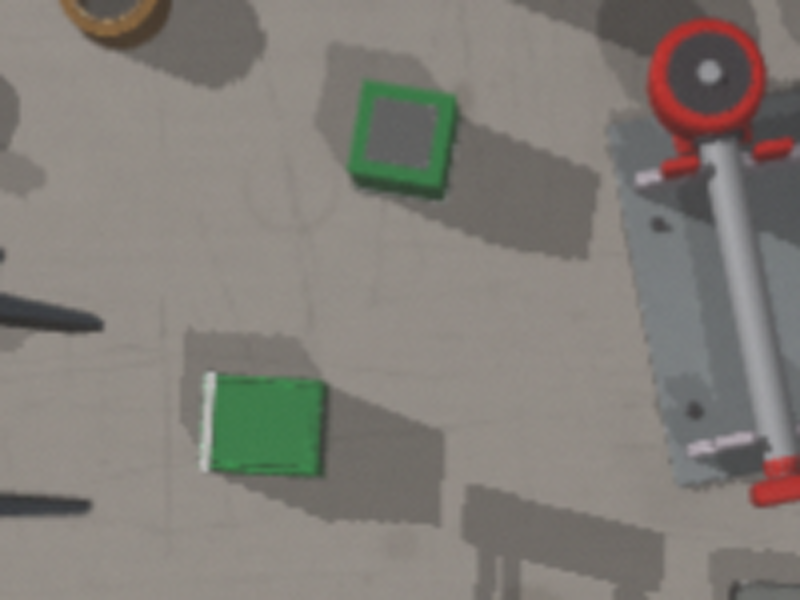

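View pics/d5.png

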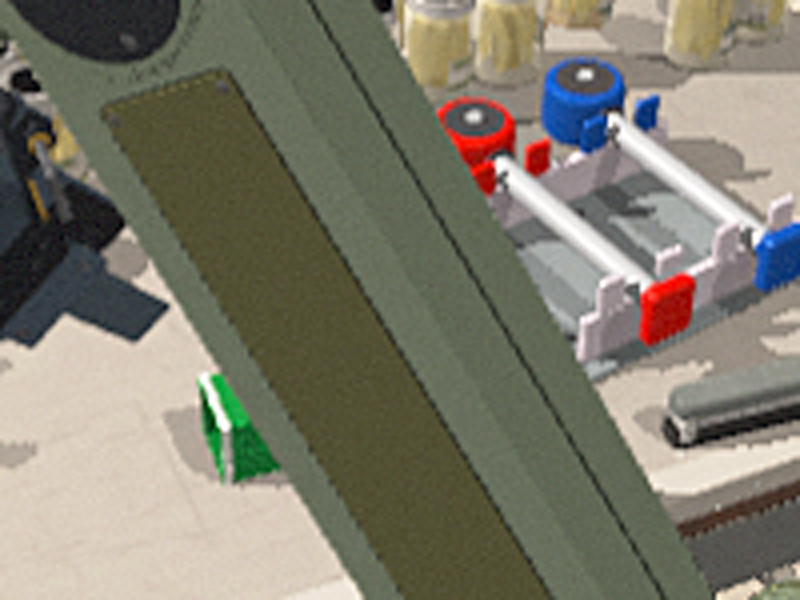

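Run:
```python
from h import *
a=snap("top")
A=lambda x,y:np.array([(x+.5)/4+170-.5,(y+.5)/4+170-.5])
P=np.array([onz(a,A(*p),.058) for p in[(205,372),(327,380),(322,473),(203,469)]]); print(P,P.mean(0))
G=P.mean(0); G[2]=.034; d=np.array([-.049,-.705,-.707]); cur=bot.sense()["ee_pos"]; g=G+.008*d
print("grasp delta cm",(g-cur)*100,"pre",(g-.1*d-cur)*100)
```

```text
[[0.50419999 0.17202541 0.058     ]
 [0.49811916 0.09737657 0.058     ]
 [0.4416368  0.10091168 0.058     ]
 [0.44512511 0.17346519 0.058     ]] [0.47227027 0.13594471 0.058     ]
grasp delta cm [ -0.06209516  -9.73705717 -17.77650012] pre [  0.42790484  -2.68705717 -10.70650012]
```

```bash
python3 -m pendant '{"delta_pos":[[0.2,-1,-4],[0.4,-2,-8],[0.4,-2.7,-10.7],[0.3,-5,-13],[0.1,-7.2,-15.2],[0,-9,-17],[0,-9.7,-17.7],[0,-9.7,-17.7],[0,-9.7,-17.7],[0,-9.7,-17.7],[0,-9.7,-17.7],[0,-9.7,-17.7]],"delta_rot":[[0,0,0],[0,0,0],[0,0,0],[0,0,0],[0,0,0],[0,0,0],[0,0,0],[0,0,0],[0,0,0],[0,0,0],[0,0,0],[0,0,0]],"claw":[0,0,0,0,0,0,0,0,1,1,1,1]}' 25; python3 -m pendant '{"delta_pos":[[0,0,0],[0,0,1.5],[0,0,4],[0,0,6.5],[0,0,8],[0,0,8]],"delta_rot":[[0,0,0],[0,0,0],[0,0,0],[0,0,0],[0,0,0],[0,0,0]],"claw":[1,1,1,1,1,1]}'
python3 - <<'E'
from h import *
s=bot.sense();print(s["force"],s["width"])
s=snap("top");crop(s,"d6t",170,170,370,320,4)
E
```

```text
t: 44.45
ee_pos: [0.4725, 0.1323, 0.0281]
tcp_rot: [135.0, -0.0, -4.0]
force: [-0.1, 0.6, 0.5]
width: 0.0577
t: 45.2
ee_pos: [0.4729, 0.1322, 0.1089]
tcp_rot: [135.1, -0.1, -4.0]
force: [-1.1, 0.1, -2.0]
width: 0.0579
[-1.09220811  0.06641932 -2.03981369] 0.0578914470378994
```

View pics/d6t.png

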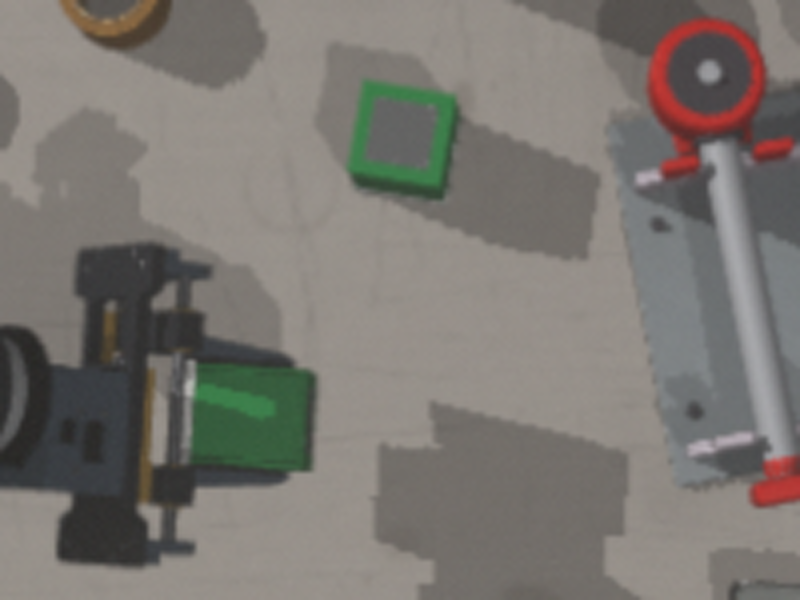

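```bash
python3 -m pendant '{"delta_pos":[[0,0.5,0],[0,1,0],[0,1.5,0],[0,2,0],[0,2.5,0],[0,3,0],[0,3.5,0],[0,4,0],[0,4,0],[0,4,0],[0,4,0]],"delta_rot":[[10,-0.7,0],[20,-1.4,0],[30,-2.1,0],[40,-2.8,0],[50,-3.5,0],[60,-4.2,0],[70,-4.9,0],[80,-5.6,0],[89.8,-6.3,0],[89.8,-6.3,0],[89.8,-6.3,0]],"claw":[1,1,1,1,1,1,1,1,1,1,1]}' 25;  python3 -m pendant '{"delta_pos":[[0,0,-2],[0,0,-4.5],[0,0,-6.3],[0,0,-7.2],[0,0,-7.5],[0,0,-7.5]],"delta_rot":[[0,0,0],[0,0,0],[0,0,0],[0,0,0],[0,0,0],[0,0,0]],"claw":[1,1,1,1,1,1]}'
python3 - <<'E'
from h import *
s=bot.sense();print(s["force"],s["width"],s["ee_pos"])
s=snap("scene");crop(s,"d7",220,180,420,330,4)
E
```

```text
t: 46.62
ee_pos: [0.4723, 0.172, 0.1076]
tcp_rot: [-135.1, 0.0, -4.0]
force: [-0.9, 0.1, -1.8]
width: 0.0579
t: 47.38
ee_pos: [0.4727, 0.1722, 0.0335]
tcp_rot: [-135.0, -0.1, -4.0]
force: [0.2, -1.0, -1.3]
width: 0.0581
[ 0.22541583 -0.98574357 -1.31048237] 0.058072906207449725 [0.47272921 0.17224981 0.03347465]
```

View pics/d7.png

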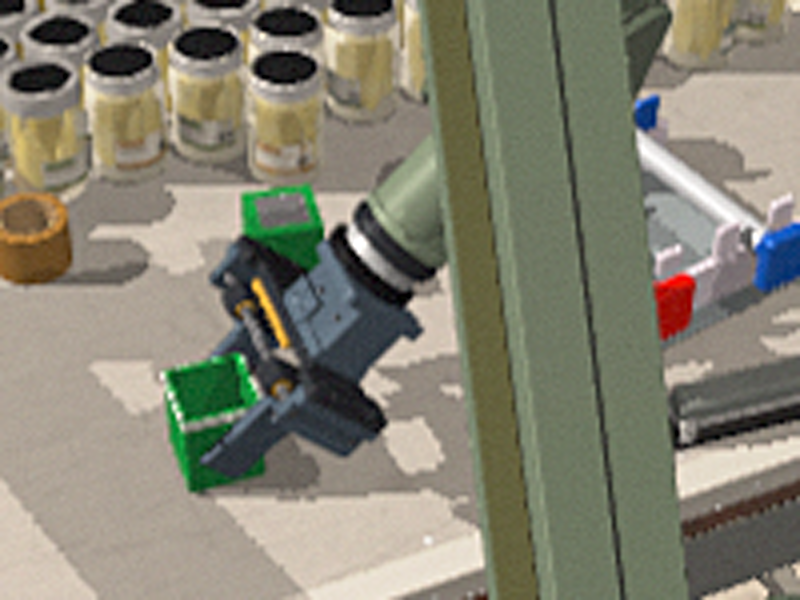

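The mouth is up. I'll lower the last few millimetres until it touches.

```bash
python3 -m pendant '{"delta_pos":[[0,0,-0.1],[0,0,-0.2],[0,0,-0.3],[0,0,-0.3]],"delta_rot":[[0,0,0],[0,0,0],[0,0,0],[0,0,0]],"claw":[1,1,1,1]}';  python3 - <<'E'
from h import *
s=bot.sense();print(s["force"],s["torque"],s["ee_pos"])
E
```

```text
t: 47.92
ee_pos: [0.4726, 0.1719, 0.0304]
tcp_rot: [-134.9, -0.1, -4.0]
force: [-0.9, -1.7, 3.9]
width: 0.0581
[-0.86912253 -1.66665834  3.88791832] [-0.37175601  0.12440534  0.12074342] [0.47261644 0.17193213 0.03042165]
```

```bash
python3 -m pendant '{"delta_pos":[[0,0,0],[0,0,0],[0,0,0],[0,0,0],[-0.1,-1.5,1.5],[-0.3,-4.5,4.5],[-0.5,-7.5,7.5],[-0.5,-8.5,12],[-0.5,-8.5,16],[-0.5,-8.5,18],[-0.5,-8.5,18]],"delta_rot":[[0,0,0],[0,0,0],[0,0,0],[0,0,0],[0,0,0],[0,0,0],[0,0,0],[0,0,0],[0,0,0],[0,0,0],[0,0,0]],"claw":[0,0,0,0,0,0,0,0,0,0,0]}' 25; python3 -m pendant '{"delta_pos":[[2,1,0],[4,2,0],[6,3,0],[8,4,0],[10,5,0],[12,6,0],[14,7,0],[16,8,0],[17.7,8.5,0],[17.7,8.5,0],[17.7,8.5,0]],"delta_rot":[[-10,0.7,0],[-20,1.4,0],[-30,2.1,0],[-40,2.8,0],[-50,3.5,0],[-60,4.2,0],[-70,4.9,0],[-80,5.6,0],[-89.8,6.3,0],[-89.8,6.3,0],[-89.8,6.3,0]],"claw":[0,0,0,0,0,0,0,0,0,0,0]}'
python3 - <<'E'
from h import *
s=bot.sense();print(s["ee_pos"],s["tcp_rot"],s["joint_pos"].round(1))
s=snap("top");crop(s,"e1t",170,160,370,310,4)
s=snap("scene");crop(s,"e1",220,180,420,330,4)
E
```

```text
t: 49.3
ee_pos: [0.4679, 0.0867, 0.211]
tcp_rot: [-135.0, -0.2, -4.0]
force: [-0.8, -0.2, -0.2]
width: 0.0913
t: 50.68
ee_pos: [0.644, 0.1714, 0.2093]
tcp_rot: [135.0, 0.1, -4.0]
force: [-0.6, -0.4, 0.8]
width: 0.0913
[0.64400786 0.17138278 0.20933528] [ 1.35006823e+02  7.85292548e-02 -3.97680217e+00] [ 30.4  40.3  67.6 -36.2  99.4  37.2]
```

View pics/e1t.png

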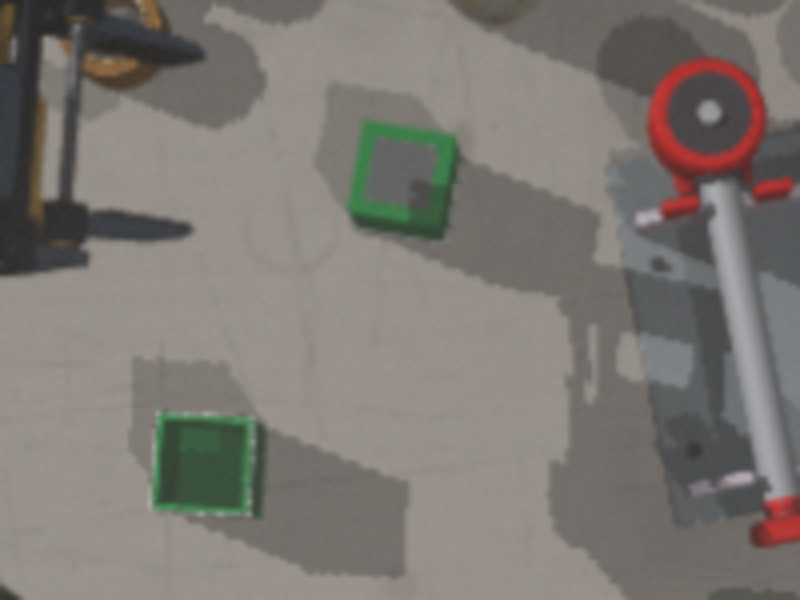

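View pics/e1.png

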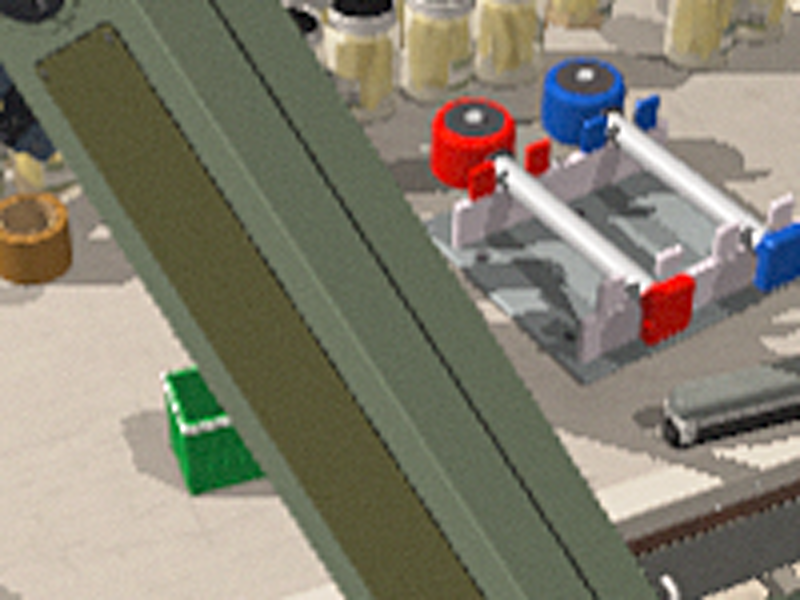

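The first tub stands mouth-up at crop (205,465). I'll recompute the far tub from this picture and check for nearby jars.

Run:
```python
from h import *
a=snap("top")
A=lambda x,y:np.array([(x+.5)/4+170-.5,(y+.5)/4+160-.5])
P=np.array([onz(a,A(*p),.072) for p in[(364,121),(458,135),(446,225),(350,212)]]); print(P,P.mean(0)); v=P[0]+P[1]-P[2]-P[3];w=P[0]+P[3]-P[1]-P[2];print(np.degrees(np.arctan2(v[1],v[0])),np.degrees(np.arctan2(-w[0],w[1])),np.linalg.norm(v)/2,np.linalg.norm(w)/2)
print("jar",onz(a,(292,146),.112))
```

```text
[[0.67998026 0.07231277 0.072     ]
 [0.67019051 0.01481893 0.072     ]
 [0.61465773 0.02277532 0.072     ]
 [0.62372735 0.08120126 0.072     ]] [0.64713896 0.04777707 0.072     ]
-8.569373992557487 -9.240672245627975 0.056523867643582075 0.058721955093392855
jar [ 0.77842169 -0.00694759  0.112     ]
```

```bash
python3 -m pendant '{"delta_pos":[[0.5,-2,-3],[1,-4,-6],[1.4,-5.9,-10.8],[1.4,-5.9,-10.8],[1.1,-8,-12.9],[0.8,-10.3,-15.2],[0.4,-12.3,-17.2],[0.3,-12.9,-17.9],[0.3,-12.9,-17.9],[0.3,-12.9,-17.9]],"delta_rot":[[0,0,-2],[0,0,-5],[0,0,-5],[0,0,-5],[0,0,-5],[0,0,-5],[0,0,-5],[0,0,-5],[0,0,-5],[0,0,-5]],"claw":[0,0,0,0,0,0,0,0,0,0]}' 25
python3 - <<'E'
from h import *
s=bot.sense();print(s["ee_pos"],s["tcp_rot"],s["joint_pos"].round(1))
s=snap("top");crop(s,"e2t",170,130,370,280,4)
E
```

```text
t: 52.08
ee_pos: [0.6486, 0.044, 0.0326]
tcp_rot: [135.1, -0.2, -8.9]
force: [-0.2, 0.4, -0.1]
width: 0.091
[0.64856395 0.04404754 0.03256185] [135.07984992  -0.19419246  -8.92411641] [ 20.7  46.5  83.  -38.7  79.4  47.2]
```

View pics/e2t.png

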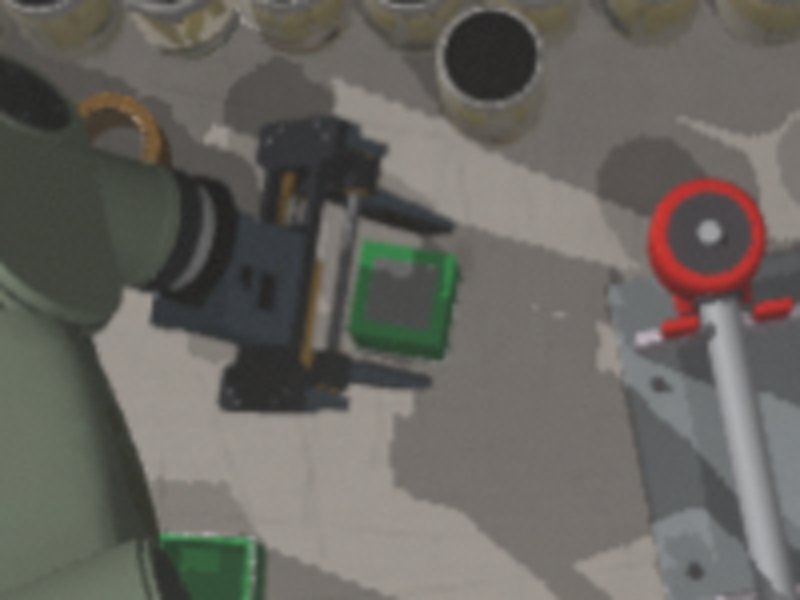

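The fingers straddle the far tub, with tips at (450,228) and (430,382). I'll grip, lift and rotate.

```bash
python3 -m pendant '{"delta_pos":[[0,0,0],[0,0,0],[0,0,0],[0,0,0],[0,0,0],[0,0,1],[0,0.5,3],[-1,1,5],[-2,1.5,7],[-4,2,8],[-4,2,8]],"delta_rot":[[0,0,0],[0,0,0],[0,0,0],[0,0,0],[0,0,0],[0,0,0],[0,0,0],[0,0,0],[0,0,0],[0,0,0],[0,0,0]],"claw":[0.5,1,1,1,1,1,1,1,1,1,1]}' 25; python3 -m pendant '{"delta_pos":[[0,0.8,0],[0,1.2,0],[0,1.8,0],[0,2.4,0],[0,3,0],[0,3.6,0],[0,4.2,0],[0,4.8,0],[0,5.2,0],[0,5.2,0],[0,5.2,0]],"delta_rot":[[9.9,-1.6,0],[19.8,-3.1,0],[29.6,-4.7,0],[39.5,-6.2,0],[49.4,-7.8,0],[59.3,-9.4,0],[69.1,-10.9,0],[79,-12.5,0],[88.9,-14.1,0],[88.9,-14.1,0],[88.9,-14.1,0]],"claw":[1,1,1,1,1,1,1,1,1,1,1]}' 25
python3 - <<'E'
from h import *
s=bot.sense();print(s["ee_pos"],s["force"],s["width"],s["tcp_rot"])
s=snap("top");crop(s,"e3t",170,140,370,290,4)
s=snap("scene");crop(s,"e3",220,160,420,310,4)
E
```

```text
t: 53.5
ee_pos: [0.6067, 0.0638, 0.1131]
tcp_rot: [135.1, -0.1, -8.9]
force: [0.8, 0.2, -1.2]
width: 0.0585
t: 54.88
ee_pos: [0.6078, 0.1149, 0.1113]
tcp_rot: [-135.1, -0.1, -9.0]
force: [-0.4, 0.6, -1.3]
width: 0.0584
[0.60781407 0.11491632 0.11126519] [-0.44676758  0.58669509 -1.30005919] 0.05843521512759954 [-1.35142790e+02 -8.40509150e-02 -8.98789517e+00]
```

View pics/e3t.png

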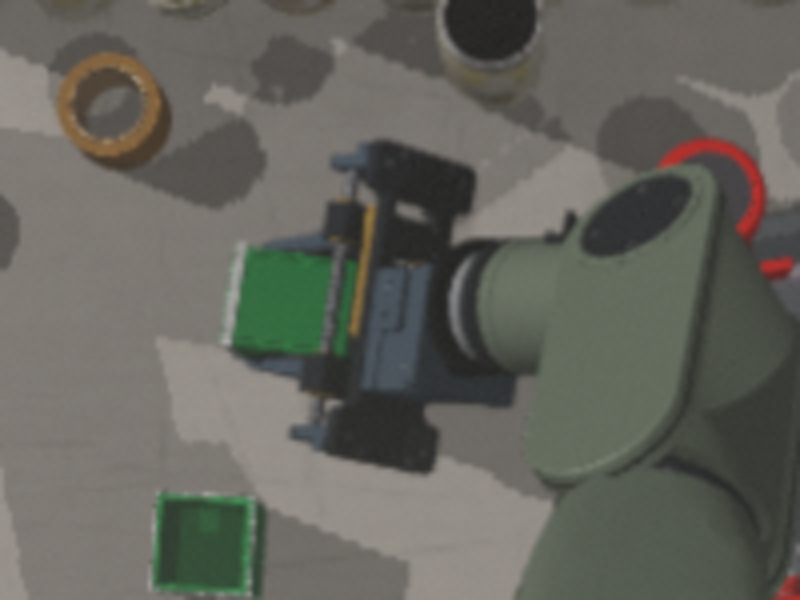

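View pics/e3.png

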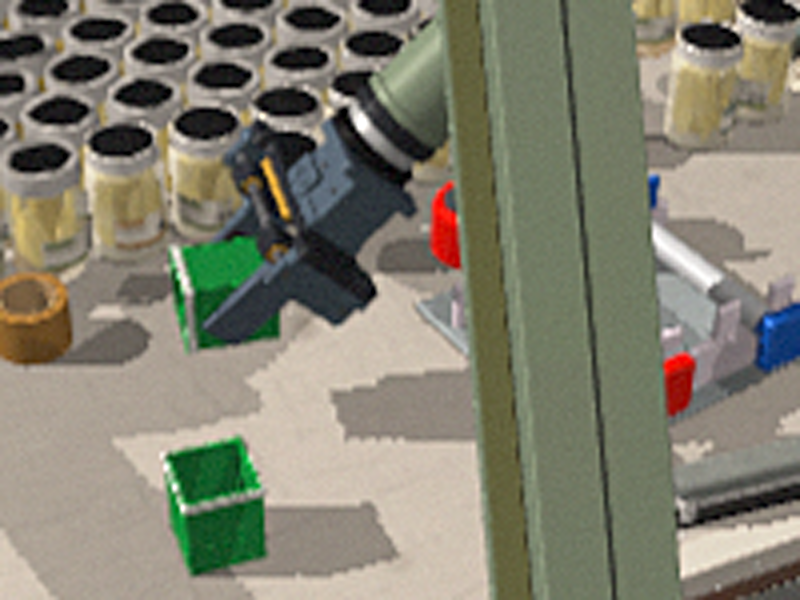

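```bash
python3 -m pendant '{"delta_pos":[[0,1,0],[0,2,-1],[0,3,-3],[0,3,-5.5],[0,3,-7.3],[0,3,-8.2],[0,3,-8.6],[0,3,-8.8],[0,3,-8.8]],"delta_rot":[[0,0,0],[0,0,0],[0,0,0],[0,0,0],[0,0,0],[0,0,0],[0,0,0],[0,0,0],[0,0,0]],"claw":[1,1,1,1,1,1,1,1,1]}' 25
python3 - <<'E'
from h import *
s=bot.sense();print(s["ee_pos"],s["force"])
E
```

```text
t: 56.1
ee_pos: [0.6079, 0.1448, 0.0234]
tcp_rot: [-135.0, -0.1, -9.1]
force: [-1.0, 1.7, -0.5]
width: 0.0578
[0.60785808 0.14479685 0.02335403] [-1.01276755  1.71984333 -0.50777774]
```

```bash
python3 -m pendant '{"delta_pos":[[0,0,0],[0,0,0],[0,0,0],[0,0,0],[-0.2,-1.5,1.5],[-0.7,-4.5,4.5],[-1.2,-7.5,7.5],[-1.2,-8.5,12],[-1.2,-8.5,16],[-1.2,-8.5,18],[-1.2,-8.5,18]],"delta_rot":[[0,0,0],[0,0,0],[0,0,0],[0,0,0],[0,0,0],[0,0,0],[0,0,0],[0,0,0],[0,0,0],[0,0,0],[0,0,0]],"claw":[0,0,0,0,0,0,0,0,0,0,0]}' 25; python3 -m pendant '{"delta_pos":[[0,3,0],[0,5,0],[0,7,0],[0,9,0],[0,11,0],[0,13,0],[0,15,0],[0.5,16,0],[1.5,17,0],[1.5,17,0],[1.5,17,0]],"delta_rot":[[-9.9,1.6,0],[-19.8,3.1,0],[-29.6,4.7,0],[-39.5,6.2,0],[-49.4,7.8,0],[-59.3,9.4,0],[-69.1,10.9,0],[-79,12.5,0],[-88.9,14.1,0],[-88.9,14.1,0],[-88.9,14.1,0]],"claw":[0,0,0,0,0,0,0,0,0,0,0]}'
python3 - <<'E'
from h import *
s=bot.sense();print(s["ee_pos"],s["tcp_rot"],s["joint_pos"].round(1))
s=snap("top");crop(s,"e5t",170,140,370,290,4)
E
```

```text
t: 57.48
ee_pos: [0.5957, 0.0594, 0.2042]
tcp_rot: [-135.1, -0.2, -9.1]
force: [0.2, 0.3, 0.2]
width: 0.0912
t: 58.85
ee_pos: [0.6102, 0.2294, 0.2018]
tcp_rot: [134.9, 0.1, -9.0]
force: [-0.1, -0.3, 0.9]
width: 0.0911
[0.61021541 0.2294456  0.20181608] [ 1.34908962e+02  8.44358041e-02 -8.96110270e+00] [ 34.4  42.5  64.5 -32.2 105.1  43.9]
```

View pics/e5t.png

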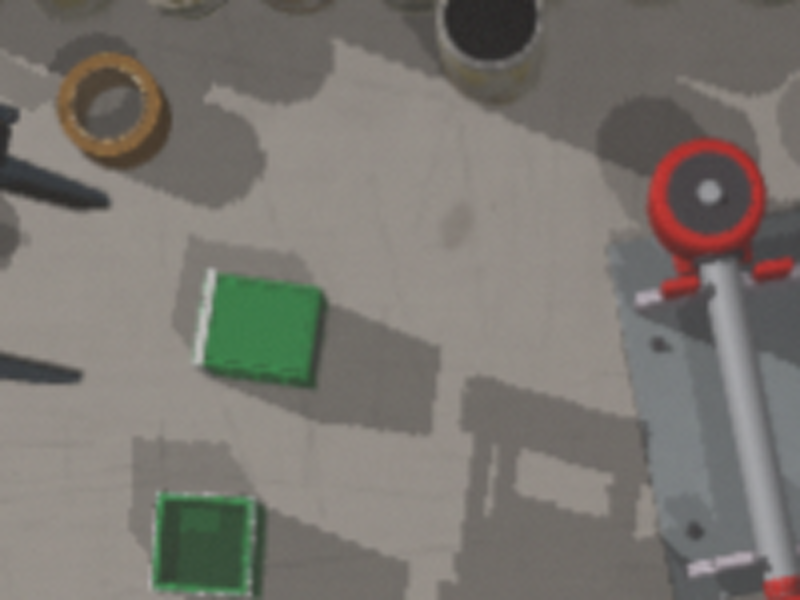

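Run:
```python
from h import *
a=snap("top")
A=lambda x,y:np.array([(x+.5)/4+170-.5,(y+.5)/4+140-.5])
P=np.array([onz(a,A(*p),.058) for p in[(211,270),(325,288),(315,382),(197,363)]]); print(P,P.mean(0))
G=P.mean(0); G[2]=.034; d=np.array([-.11,-.698,-.707]); cur=bot.sense()["ee_pos"]; g=G+.008*d
print("grasp delta cm",(g-cur)*100,"pre",(g-.1*d-cur)*100)
```

```text
[[0.64130084 0.16831678 0.058     ]
 [0.62872466 0.09778842 0.058     ]
 [0.57059028 0.10423311 0.058     ]
 [0.58361523 0.17689299 0.058     ]] [0.60605775 0.13680783 0.058     ]
grasp delta cm [ -0.53206084  -9.74799121 -17.58884689] pre [  0.56793916  -2.76799121 -10.51884689]
```

```bash
python3 -m pendant '{"delta_pos":[[0.2,-1,-4],[0.4,-2,-8],[0.6,-2.8,-10.5],[0.3,-5,-12.7],[-0.1,-7.2,-15],[-0.4,-9,-16.8],[-0.5,-9.7,-17.5],[-0.5,-9.7,-17.5],[-0.5,-9.7,-17.5],[-0.5,-9.7,-17.5],[-0.5,-9.7,-17.5],[-0.5,-9.7,-17.5]],"delta_rot":[[0,0,0],[0,0,0],[0,0,0],[0,0,0],[0,0,0],[0,0,0],[0,0,0],[0,0,0],[0,0,0],[0,0,0],[0,0,0],[0,0,0]],"claw":[0,0,0,0,0,0,0,0,1,1,1,1]}' 25; python3 -m pendant '{"delta_pos":[[0,0,0],[0,0,1.5],[0,0,4],[0,0,6.5],[0,0,8],[0,0,8]],"delta_rot":[[0,0,0],[0,0,0],[0,0,0],[0,0,0],[0,0,0],[0,0,0]],"claw":[1,1,1,1,1,1]}'
python3 - <<'E'
from h import *
s=bot.sense();print(s["force"],s["width"])
s=snap("top");crop(s,"e6t",170,140,370,290,4)
E
```

```text
t: 60.45
ee_pos: [0.6056, 0.1333, 0.0281]
tcp_rot: [135.0, -0.0, -8.9]
force: [0.2, 1.0, 1.3]
width: 0.0579
t: 61.2
ee_pos: [0.6061, 0.1332, 0.1098]
tcp_rot: [135.1, -0.2, -9.0]
force: [-0.4, -0.8, -1.1]
width: 0.058
[-0.37658334 -0.7517937  -1.0607171 ] 0.057969696285374996
```

View pics/e6t.png

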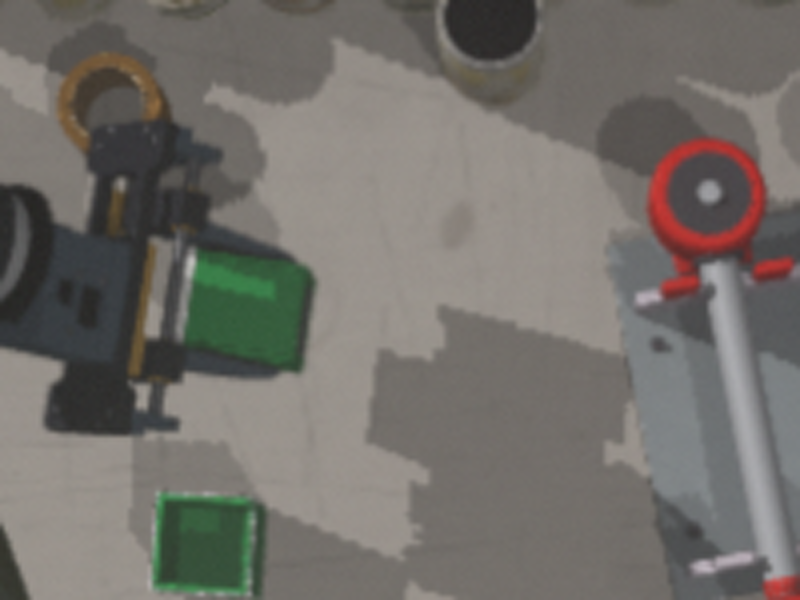

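```bash
python3 -m pendant '{"delta_pos":[[0,0.2,0],[0,0.4,0],[0,0.6,0],[0,0.8,0],[0,1,0],[0,1,0],[0,1,0],[0,1,0],[0,1,0],[0,1,0],[0,1,0]],"delta_rot":[[9.9,-1.6,0],[19.8,-3.1,0],[29.6,-4.7,0],[39.5,-6.2,0],[49.4,-7.8,0],[59.3,-9.4,0],[69.1,-10.9,0],[79,-12.5,0],[88.9,-14.1,0],[88.9,-14.1,0],[88.9,-14.1,0]],"claw":[1,1,1,1,1,1,1,1,1,1,1]}' 25;  python3 -m pendant '{"delta_pos":[[0,0,-2],[0,0,-4.5],[0,0,-6.3],[0,0,-7.2],[0,0,-7.5],[0,0,-7.5]],"delta_rot":[[0,0,0],[0,0,0],[0,0,0],[0,0,0],[0,0,0],[0,0,0]],"claw":[1,1,1,1,1,1]}'
python3 - <<'E'
from h import *
s=bot.sense();print(s["force"],s["width"],s["ee_pos"])
s=snap("scene");crop(s,"e7",220,160,420,310,4)
E
```

```text
t: 62.62
ee_pos: [0.6054, 0.1432, 0.1078]
tcp_rot: [-135.1, 0.0, -9.0]
force: [-0.5, -0.7, -0.8]
width: 0.058
t: 63.38
ee_pos: [0.6058, 0.1433, 0.0336]
tcp_rot: [-135.0, -0.1, -9.0]
force: [-0.0, 0.5, -1.7]
width: 0.0579
[-0.04826132  0.5012163  -1.70640062] 0.057893659884597194 [0.60583163 0.14331825 0.0336073 ]
```

View pics/e7.png

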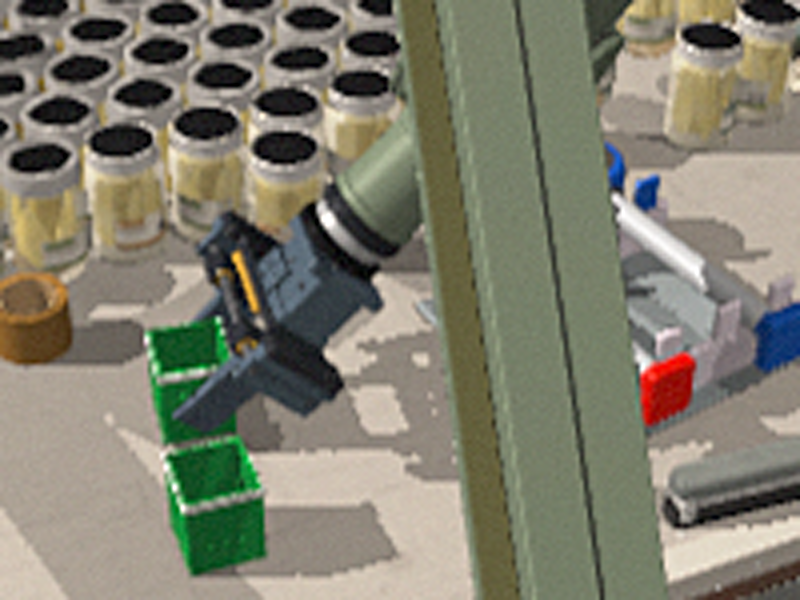

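The second tub is mouth-up too. I'll make the final touch-down and look at the force.

```bash
python3 -m pendant '{"delta_pos":[[0,0,-0.1],[0,0,-0.2],[0,0,-0.2],[0,0,-0.2]],"delta_rot":[[0,0,0],[0,0,0],[0,0,0],[0,0,0]],"claw":[1,1,1,1]}';  python3 - <<'E'
from h import *
s=bot.sense();print(s["force"],s["torque"],s["ee_pos"])
E
```

```text
t: 63.92
ee_pos: [0.6055, 0.1429, 0.031]
tcp_rot: [-135.0, -0.0, -9.1]
force: [-0.6, -0.3, -1.3]
width: 0.0581
[-0.58934022 -0.32500167 -1.26393472] [-0.59854556  0.07036993  0.03020201] [0.60548692 0.14287584 0.03097697]
```

```bash
python3 -m pendant '{"delta_pos":[[0,0,-0.1],[0,0,-0.1],[0,0,-0.1],[0,0,-0.1],[0,0,-0.1],[-0.2,-1.5,1.5],[-0.7,-4.5,4.5],[-1.2,-7.5,7.5],[-1.2,-8.5,12],[-1.2,-8.5,16],[-1.2,-8.5,18],[-1.2,-8.5,18]],"delta_rot":[[0,0,0],[0,0,0],[0,0,0],[0,0,0],[0,0,0],[0,0,0],[0,0,0],[0,0,0],[0,0,0],[0,0,0],[0,0,0],[0,0,0]],"claw":[1,1,0,0,0,0,0,0,0,0,0,0]}' 25
python3 - <<'E'
from h import *
s=snap("top","g1t"); s=snap("scene","g1"); print(bot.sense()["ee_pos"],bot.sense()["force"])
E
```

```text
t: 65.42
ee_pos: [0.5937, 0.0574, 0.2122]
tcp_rot: [-135.1, -0.2, -9.1]
force: [-0.7, -0.1, -0.6]
width: 0.0913
[0.59270771 0.05790544 0.2097123 ] [-0.01506837  0.64207941  0.14106427]
```

View pics/g1t.png

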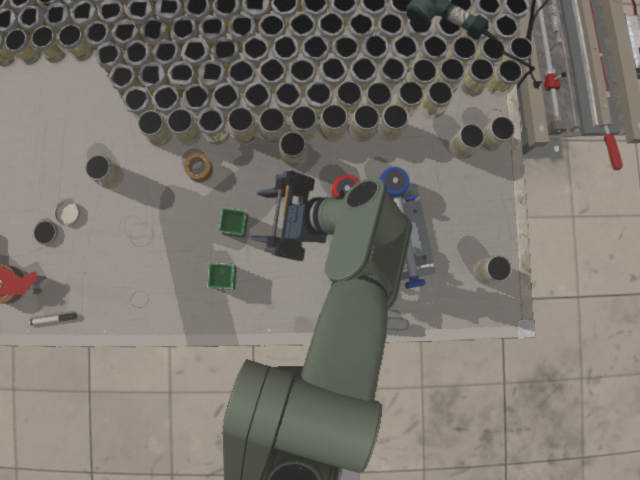

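View pics/g1.png

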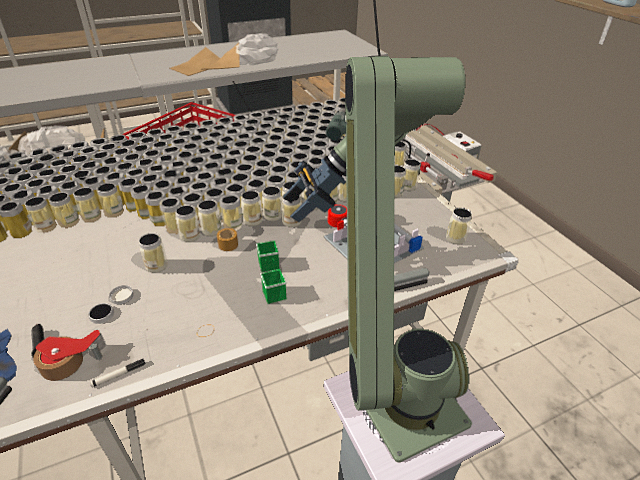

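Both tubs stand mouth-up, at (233,222) and (222,276) in the top view. I'll swing the arm clear for a last look at the rest.

```bash
python3 -m pendant '{"delta_pos":[[0,1,2],[0,2,5],[-1,5,7],[-2,10,8],[-3,15,8],[-4,20,8],[-5,25,8],[-5,25,8]],"delta_rot":[[-5,0.8,0],[-14,2.2,0],[-24,3.8,0],[-34,5.4,0],[-44.5,7,0],[-44.5,7,0],[-44.5,7,0],[-44.5,7,0]],"claw":[0,0,0,0,0,0,0,0]}'
python3 - <<'E'
from h import *
a=snap("top");crop(a,"g2t",200,150,420,310,3.6); b=snap("scene");crop(b,"g2",220,180,460,310,3.3); print(bot.sense()["ee_pos"],bot.sense()["force"])
E
```

```text
t: 66.53
ee_pos: [0.5418, 0.3113, 0.2879]
tcp_rot: [179.8, 0.2, -8.6]
force: [-0.5, -0.4, -0.2]
width: 0.0912
[0.54294423 0.30798526 0.28877826] [-0.21495334  0.04087791  0.03318767]
```

View pics/g2t.png

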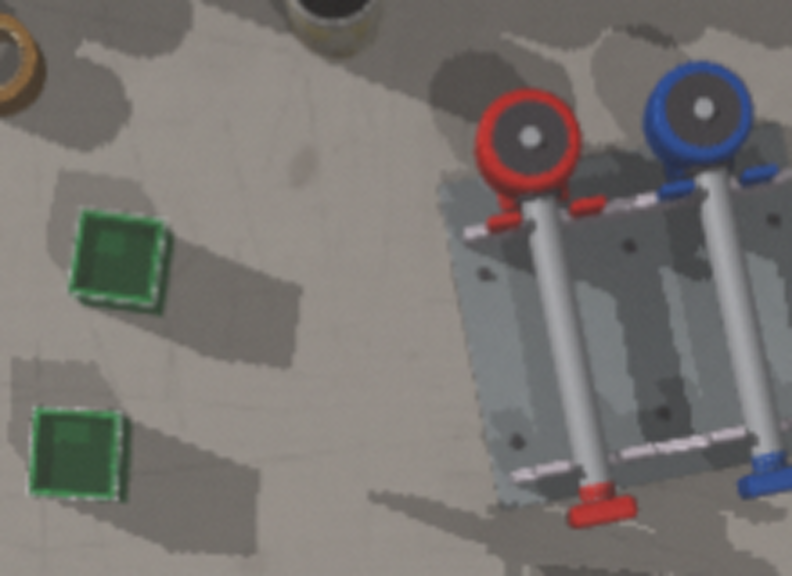

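View pics/g2.png

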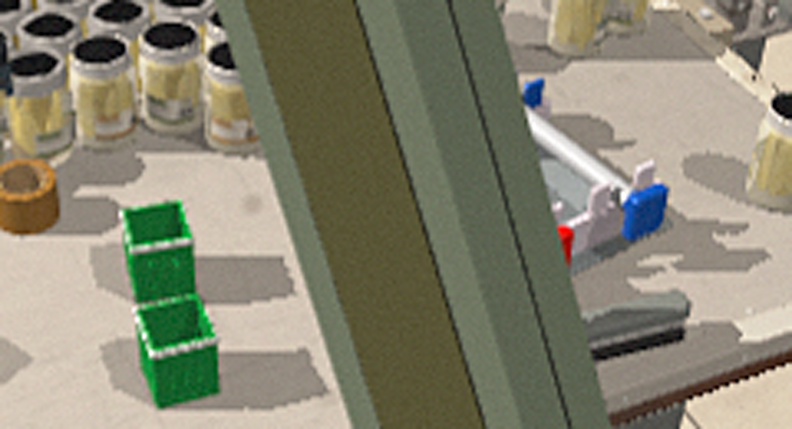

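Both tubs stand flat and mouth-up, and both wrenches are still seated with heads at the coloured prongs (hubs at (531,136) and (703,108)). The arm is clear, so I'll hand in.

```bash
python3 -m pendant '{"delta_pos":[[0,0,0],[0,0,0],[0,0,0]],"delta_rot":[[0,0,0],[0,0,0],[0,0,0]],"claw":[0,0,0]}'; python3 -c "
from rig import bot
print(bot.job_done(), bot.sense()['t'])"
```

```text
t: 67.0
ee_pos: [0.5438, 0.307, 0.2911]
tcp_rot: [180.0, -0.1, -9.1]
force: [-0.5, 0.2, 0.7]
width: 0.0914
the job is handed in; nothing more can be done
the job is handed in; nothing more can be done
```

The capping bench is set up and handed in, at about 67 s on the robot's clock. The hand-in gave no verdict.

- **Wrenches:** I regripped each one after a trial lift. The red one balances at about +48 mm and the blue one at about +44 mm. In the camera fits the red hung 2.3° head-down on the trial lift. I did not refit it at full height, where the picture looked level and the wrist torque was near zero. The blue hung 1.6° head-down at height. Both now lie in their own lanes with heads at the coloured prongs.
- **Seating check:** the measured offsets from the lane points are about 4 mm along the lane for red and 1–3 mm for blue. Across the lane the points I measured were 1–6 mm off; the largest was 6.5 mm, at the blue wrench's stop. I measured this before flipping the tubs. The last pictures show both wrenches still seated.
- **Tubs:** both were turned mouth-up in two 90° flips each, and stand upright in the last pictures. The near one was knocked aside during the run, so I measured it again before gripping it.
- **Bystanders:** the tape, stapler and jars look undisturbed in the last views, but I judged that by eye and did not measure them.
- **Not seen:** the last scene view was partly hidden by the arm, so the final look at the red wrench comes mostly from the top camera. I noticed no slackening of the grip.

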